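Centre-punch a shelf-bracket blank through a drill jig at the lounge bar

ROBOT

A 7-joint arm with a two-finger parallel gripper is mounted at the origin on the work surface. World frame = base frame: x ahead of the robot, y to its left, z up, the work surface at z = 0. Lengths are in m, angles in rad, forces in N, time in s.
With the tool pointing down it reaches from about 0.375 to 0.925 m from the base axis. Payload 3.1 kg.
Tool frame: the origin (TCP) lies midway between the tips of the shut fingers; the grasp point (between the pads) lies 19 mm behind it (manip.tcp_to_grasp is the distance from the TCP to the grasp point, in m); z points along the fingers, x is the direction in which the jaws open and shut, and the axes are right-handed (so a half turn about z gives the same grasp; the last joint's range is limited). The gripper opens to 85 mm and grips with 20 to 120 N. Pads are 22 mm wide; open, the fingers measure 114 mm over their backs; the gripper's body (76 mm by 85 mm) begins 54 mm behind the grasp point. The pads swing forward as they close: fully open they stand 13 mm farther back than shut.
Start: joints at [1.083, 0.383, 0.044, 1.598, -0.018, 1.161, -0.05], TCP at [0.247, -0.601, 0.205] pointing down, gripper open.
Joint ranges: [-2.61, 2.61], [-0.41, 2.15], [-1.48, 1.57], [0, 2.5], [-1.57, 4.71], [0.05, 1.97], [-2.85, 2.85]. Speed limits (rad/s): [2.79, 2.79, 3.14, 3.14, 3.14, 3.14, 3.14].

INTERFACE

Orientations are given as a unit quaternion [w, x, y, z].
In Python, from station import manip gives the robot as it stands. The module is installed in compiled form; this text tells all that it offers.
- The arm moves only by the tool arm_command, never from a script. Its argument "targets" is one flat list of numbers, 7 for each row, row after row: the shift along the tool's x, y, z normalised to -1 to 1, where 1 is 4 cm, then the turn, a rotation vector about the tool's x, y, z normalised to -1 to 1, where 1 is 8 degrees, then the opening, from -1 (shut) to 1 (fully open). In form: [x, y, z, wx, wy, wz, grip, x, y, z, wx, wy, wz, grip, ...]. A call has 1 to 8 rows; each row shifts and turns the commanded pose from where the row before left it, along the tool's axes as they then stand; what a row does not reach is not made up. A row lasts 1/10 s, in which the tool goes at most 50 mm and 8.59 degrees, less where a joint would pass 70% of its speed; a pose out of reach is approached as far as the arm can. A call with a number of a shift or a turn outside -1 to 1 is refused whole. A call with a gripper value outside its range is refused whole. The fingers move at their own pace and stop on an object; "force" is the grip in N (left out, the last holds). Time passes only in rows, so rows that do not move let the fingers close. It gives the time, the measured TCP pose, the force and the opening at its end, in the units of the state.
- manip.get_state(): the state, without advancing time (a new reading comes with each control period).
- manip.grab_frame(name): name is "scene" or "top" or "wrist"; returns the picture (480x640x3 uint8, red, green, blue); there is no depth.
- manip.camera_model(name): a dict with "fx", "fy", "cx", "cy" (pixels), "D" ([k1, k2, p1, p2, k3] as OpenCV has them; the pictures are not rectified), "extrinsics" (4x4, takes a point from world to camera coordinates); the wrist camera has in their place "tool_from_camera" (4x4, takes a point from camera to tool coordinates, whose origin is the TCP and whose axes are the tool frame's). Camera axes: x right, y up, looking along -z (the intrinsics and any distortion apply to the point x, -y, -z); pixel columns grow to the right and rows downward; lengths in m; the calibration is good to about 2 mm. A picture is of the moment at which its call begins: read the wrist's pose just before it. camera_model takes no time and is no camera call.
- manip.finish_job(): hands the job in, once; it reports no verdict.
The state is a dict: "time": time; "joints": joint angles; "dq": joint speeds; "tau": joint torques, N m; "eef_pos": TCP position; "tool_rot": TCP orientation; "force": force on the tool from outside, world axes, zero at the start; "wrist_torque": the same for the moment, N m; "grip_width": finger opening in m.
Only numpy, scipy, OpenCV 4.12 (cv2) and the standard library are available. Lean on these libraries where they do the work, as an engineer would, in place of code of your own. Each camera call takes 0.05 s, during which the arm holds its last target.

TASK

Take the spring-loaded centre punch out of the wooden tool block, put its point through the narrower of the two brass bushes of the drill jig and press it straight down on the steel bracket blank until its spring snaps, never leaning on blank or jig with more than 18 N and never letting it snap anywhere else. Then put the punch back upright in its hole in the tool block, resting fully on its collar, and leave the other things on the counter where they are.

Things in the scene. Friction and masses are not known exactly. Their poses are not given: they have to be found in the camera images.
- punch: Steel centre punch, 150 mm long, 190-235 g, loose, upright in the tool block. Origin: its point at rest; z up its axis. From the point: rod 6 mm across (3 mm at the end, taper 4 mm long) to 36 mm, nose to 46, barrel 16 mm across to 75, collar 26 mm across 75-81, dark round grip 18 mm across 81-141 (hold here), cap 22 mm across 141-150. Resets itself when lifted.
- punch_tip (a point): Working point, lower end of the sliding rod (= punch origin unless pressed). Pressed, the rod slides up into the barrel: force starts at 2 N, climbs to about 13 N after 5 to 8 mm, then the hidden spring snaps and the force drops suddenly to about 9 N or less. Pressing on adds 1.5-2 N per mm for some 3 mm, then it bottoms out hard.
- punch_collar (a point): On the punch's axis at the underside of its collar, 75 mm above the point.
- punch_striker (a point): The striker hidden inside the punch's barrel, on the axis. It stands 100 mm above the punch's origin at rest, hardly moves while the spring is loaded, and jumps to 103 mm when the spring snaps.
- stand: Wooden tool block, fixed, 70 x 150 mm and 82 mm high. Origin: centre of its underside; its long side runs along its own y. The punch's hole is 40 mm from the middle towards -y; a fixed wooden-handled awl stands at 50 mm towards +y, 53 mm above the block's top.
- hole (a point): Mouth of the punch's hole in the tool block's top face: round, 20 mm across, through the block's full 82 mm. With the punch home the underside of its collar rests on the top face here.
- jig: Drill jig, fixed to the counter, base 85 x 200 mm; a bridge plate over it with two brass bushes standing 2 mm proud of it, mouths 40 mm above the counter. Screw heads 43 mm high near its ends. It holds the bracket blank, a steel plate 150 x 80 x 5 mm, on packing under the bridge. Origin: centre of the underside; the bushes lie along its own y.
- bush (a point): Mouth (top centre) of the narrower bush, the one to use: brass ring 23 mm across with a 9 mm bore, 8 mm deep, 30 mm from the jig's middle towards its -y; z up. The blank lies below it, 10 to 24 mm under this mouth: how far differs each time and must be felt.
- bush_wide (a point): Mouth of the wider bush, NOT to be used: brass ring 29 mm across with a 17 mm bore, 35 mm from the jig's middle towards its +y.
- jar: closed amber glass jar with metal lid, 70 mm across, 85 mm high; a bystander, stays where it is. Origin: centre of its underside
- tub: round black tub with blue lid, 80 mm across, 60 mm high; a bystander, stays where it is. Origin: centre of its underside
- bowl: white ceramic goblet-shaped bowl, 72 mm across, 85 mm high; a bystander, stays where it is. Origin: centre of its underside
- glass: clear drinking glass, 66 mm across, 80 mm high; a bystander, stays where it is. Origin: centre of its underside
- screwdriver: screwdriver lying flat; a bystander, stays where it is. Origin: centre of its underside
- washer: steel ring lying flat, 40 mm across, 6 mm thick; a bystander, stays where it is. Origin: centre of its underside

How it is judged:
By the outcome, as a careful person would: the job done as asked, in the order asked, and still so for the second after the job is handed in, with the robot touching nothing.
It also fails if it takes over 58 s, if anything falls off the work surface, if the arm or the gripper's body presses on something with over 40 N, if the wrist force passes 120 N, or if a joint passes its speed limit or range.

## Working session

There is one attempt and no reset: what is moved stays moved. The work goes in short steps, Python scripts to look and compute and a tool call to move; the robot and the scene stay as the last step left them, time stands still between calls to the robot, and variables do not carry over. Pictures are saved under pics/ and viewed, and the job is handed in when it is done.

Besides the shell and the picture viewer there is one more tool, called after "Call:" by a JSON object that holds its "method" and its "body", one argument or row to a line. arm_command: Moves the arm, as the interface text tells. Its arguments: {"type":"object","properties":{"targets":{"type":"array"},"force":{"type":"number"}},"required":["targets"]}

```bash
mkdir -p pics; ls; python3 - <<'E'
from station import manip
import cv2,json,numpy as np
s=manip.get_state();print({k:np.round(v,4).tolist() for k,v in s.items()})
for n in ["scene","top","wrist"]:
    f=manip.grab_frame(n);cv2.imwrite(f"pics/{n}0.png",f[:,:,::-1])
    m=manip.camera_model(n);print(n,{k:np.round(v,4).tolist() for k,v in m.items()})
E
```

```text
pics
{'time': 0.0, 'joints': [1.0832, 0.3839, 0.0438, 1.5996, -0.0179, 1.1612, -0.0499], 'dq': [-0.0002, 0.0, -0.0004, -0.0009, -0.0017, 0.0011, -0.0004], 'tau': [-0.0003, -43.345, 1.0244, -24.9513, 0.0105, 0.0112, 0.0], 'eef_pos': [0.2466, -0.6003, 0.2036], 'tool_rot': [-0.0007, 0.8307, -0.5567, -0.0011], 'force': [-0.5498, 0.6099, -0.2081], 'wrist_torque': [-0.0023, 0.0162, -0.0013], 'grip_width': 0.0858}
scene {'fx': 463.9009, 'fy': 463.9009, 'cx': 327.8456, 'cy': 234.0425, 'D': [-0.1206, 0.0, 0.0, 0.0, 0.0], 'extrinsics': [[0.2287, 0.9735, -0.0016, -0.1253], [-0.707, 0.1672, 0.6872, 0.3329], [0.6692, -0.156, 0.7265, -1.3994], [0.0, 0.0, 0.0, 1.0]]}
top {'fx': 540.9152, 'fy': 540.9152, 'cx': 312.864, 'cy': 250.9115, 'D': [-0.1383, 0.0, 0.0, 0.0, 0.0], 'extrinsics': [[-0.0051, -0.9999, 0.0156, -0.0076], [0.9904, -0.0029, 0.1381, -0.5907], [-0.138, 0.0162, 0.9903, -1.2508], [0.0, 0.0, 0.0, 1.0]]}
wrist {'fx': 420.2959, 'fy': 420.2959, 'cx': 312.365, 'cy': 244.29, 'D': [0.0243, 0.0, 0.0, 0.0, 0.0], 'tool_from_camera': [[1.0, 0.0008, -0.0012, -0.0004], [0.0004, -0.9584, -0.2854, -0.0729], [-0.0013, 0.2854, -0.9584, -0.1687], [0.0, 0.0, 0.0, 1.0]]}
```

View pics/scene0.png

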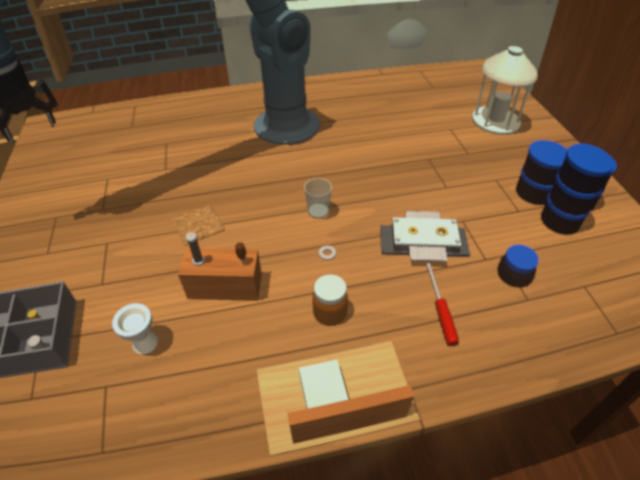

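View pics/top0.png

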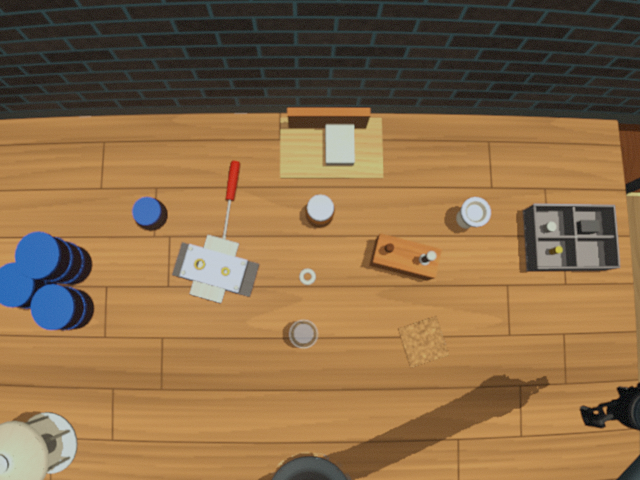

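View pics/wrist0.png

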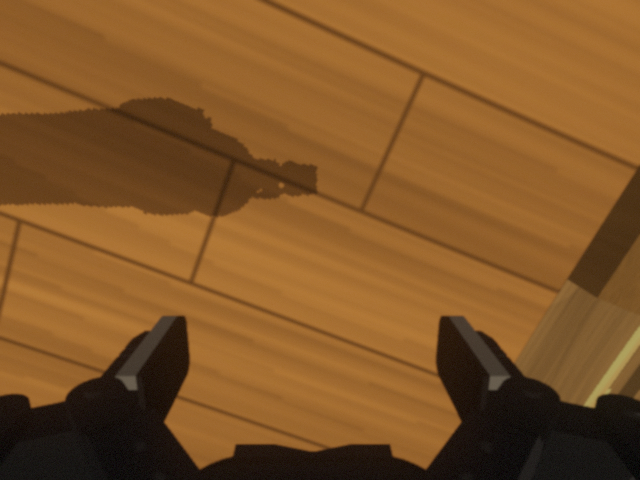

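The top view shows the block around (405,257) with the punch at about (428,258) and the awl at (388,248). The jig's bushes are at about (200,265), wide, and (226,271), narrow. I'll zoom in to measure them.

```bash
cat > h.py <<'E'
from station import manip
import cv2,numpy as np
from scipy.spatial.transform import Rotation as R
def K(m): return np.array([[m['fx'],0,m['cx']],[0,m['fy'],m['cy']],[0,0,1.]])
def cam(n,s=None):
    m=manip.camera_model(n)
    if n=="wrist":
        T=np.eye(4);q=np.array(s['tool_rot']);T[:3,:3]=R.from_quat(q[[1,2,3,0]]).as_matrix();T[:3,3]=s['eef_pos']
        W=T@np.array(m['tool_from_camera']) # world from cam
    else: W=np.linalg.inv(np.array(m['extrinsics']))
    return m,W
def ray(n,px,s=None):
    m,W=cam(n,s)
    u=cv2.undistortPoints(np.array([[px]],float),K(m),np.array(m['D'],float))[0,0]
    return W[:3,3],W[:3,:3]@np.array([u[0],-u[1],-1])
def at_z(n,px,z,s=None):
    o,d=ray(n,px,s); return o+d*(z-o[2])/d[2]
def proj(n,P,s=None):
    m,W=cam(n,s);C=np.linalg.inv(W);p=C[:3,:3]@np.asarray(P,float)+C[:3,3]
    q=np.array([[p[0],-p[1],-p[2]]])
    return cv2.projectPoints(q,np.zeros(3),np.zeros(3),K(m),np.array(m['D'],float))[0][0,0]
def crop(f,x0,y0,x1,y1,sc,name):
    cv2.imwrite('pics/'+name,cv2.resize(f[y0:y1,x0:x1],None,fx=sc,fy=sc,interpolation=cv2.INTER_CUBIC))
E
python3 - <<'E'
from h import *
f=cv2.imread('pics/top0.png')
crop(f,360,220,460,295,8,'t_st.png');crop(f,160,225,270,305,7,'t_jig.png')
f=cv2.imread('pics/scene0.png')
crop(f,170,220,275,310,7,'s_st.png');crop(f,370,195,480,275,7,'s_jig.png')
E
```

```text
(no output)
```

View pics/t_st.png

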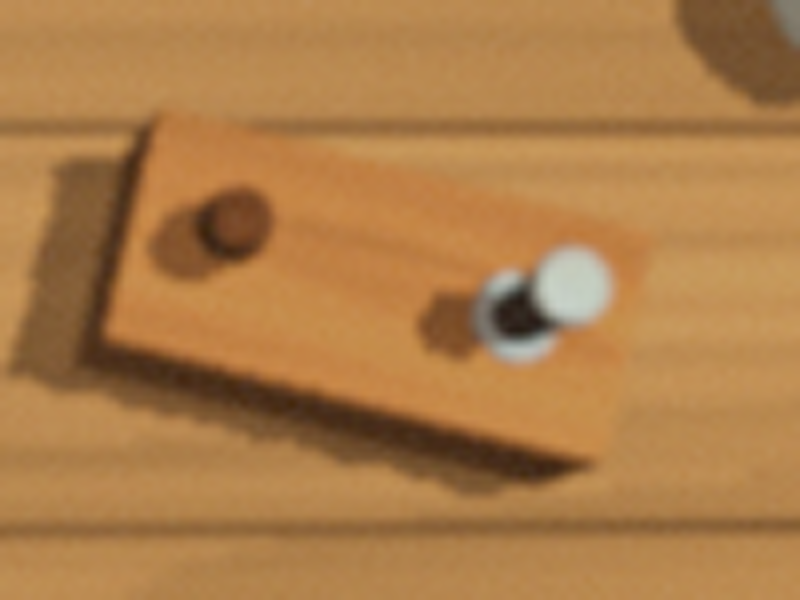

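View pics/t_jig.png

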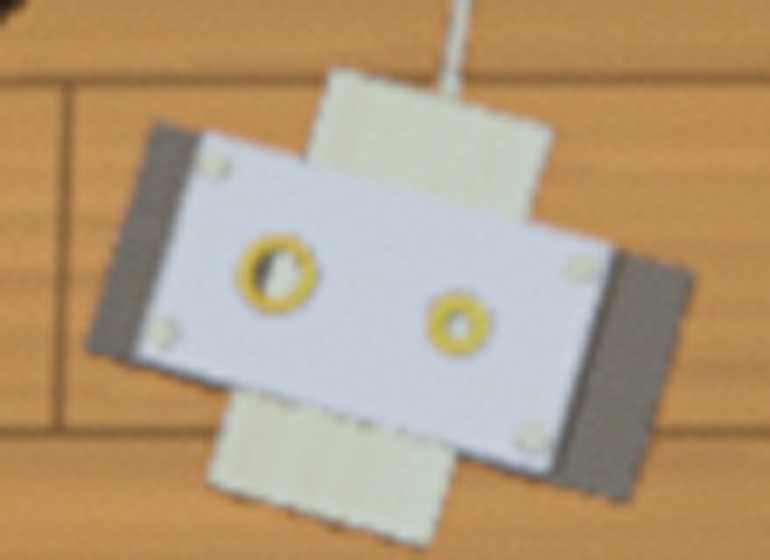

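View pics/s_st.png

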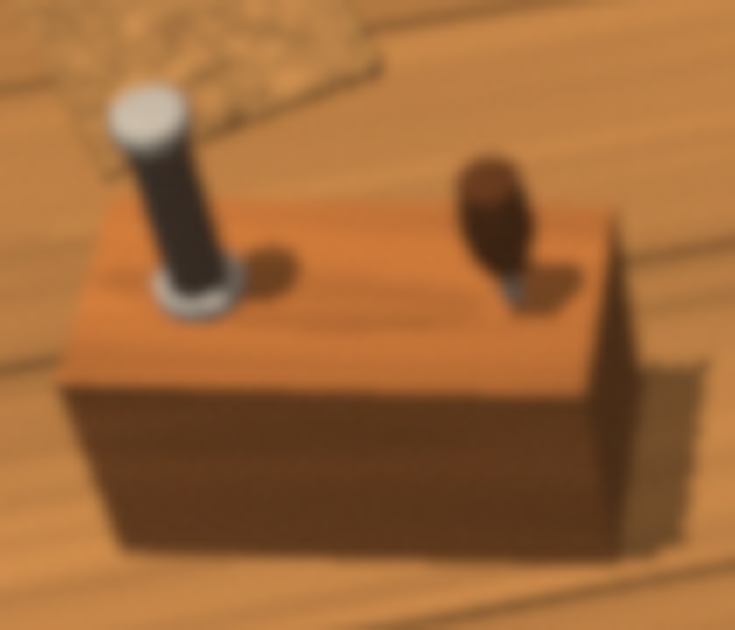

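View pics/s_jig.png

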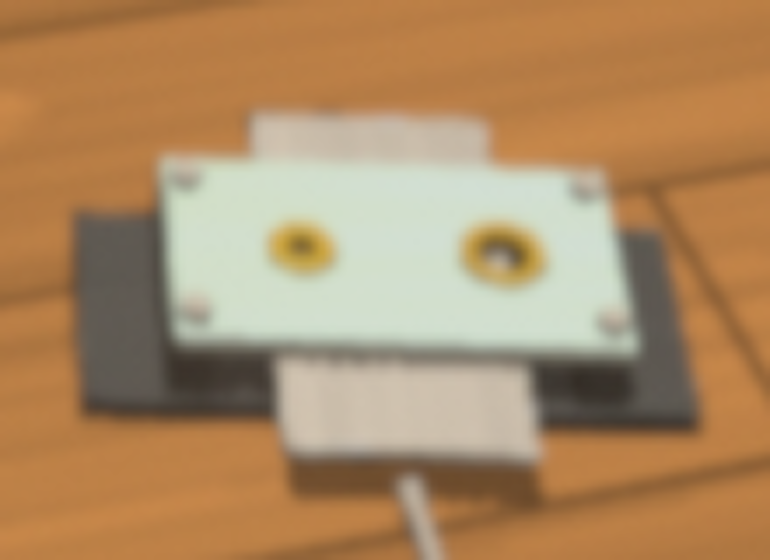

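```bash
python3 - <<'E'
from h import *
def c(x0,y0,sc,u,v): return [x0+(u+.5)/sc-.5,y0+(v+.5)/sc-.5]
T=lambda u,v:c(360,220,8,u,v); J=lambda u,v:c(160,225,7,u,v)
S=lambda u,v:c(170,220,7,u,v); SJ=lambda u,v:c(370,195,7,u,v)
print('top cap',at_z('top',T(573,286),.157),'collar',at_z('top',T(517,316),.088))
print('scene cap',at_z('scene',S(150,112),.157),'collar',at_z('scene',S(198,287),.087))
co=[at_z('top',T(*p),.082) for p in [(160,115),(650,240),(600,462),(105,335)]]
print('block',np.round(co,4),'mean',np.mean(co,0),[np.linalg.norm(co[i]-co[(i+1)%4]) for i in range(4)])
ax=(co[0]+co[3]-co[1]-co[2]);ax/=np.linalg.norm(ax);print('yaxis',ax,'hole pred',np.mean(co,0)-.04*ax)
n=at_z('top',J(459,324),.04);w=at_z('top',J(277,274),.04)
print('narrow',n,'wide',w,np.linalg.norm(n-w))
n=at_z('scene',SJ(303,247),.04);w=at_z('scene',SJ(504,254),.04)
print('scene narrow',n,'wide',w,np.linalg.norm(n-w))
s=manip.get_state();q=np.array(s['tool_rot']);print(R.from_quat(q[[1,2,3,0]]).as_matrix().round(3),s['time'])
E
```

```text
top cap [ 0.56399625 -0.267395    0.157     ] collar [ 0.5642865  -0.26710284  0.088     ]
scene cap [ 0.56389868 -0.26878678  0.157     ] collar [ 0.56620675 -0.27025747  0.087     ]
block [[ 0.6245 -0.1651  0.082 ]
 [ 0.5873 -0.3087  0.082 ]
 [ 0.5222 -0.2916  0.082 ]
 [ 0.56   -0.1476  0.082 ]] mean [ 0.57347638 -0.22825064  0.082     ] [np.float64(0.14840920098909366), np.float64(0.0672514835819756), np.float64(0.1488054341545186), np.float64(0.0668201180504374)]
yaxis [0.25207714 0.96770714 0.        ] hole pred [ 0.5633933  -0.26695892  0.082     ]
narrow [0.54347317 0.19913502 0.04      ] wide [0.5607232  0.26190935 0.04      ] 0.06510130651004124
scene narrow [0.54305885 0.19731833 0.04      ] wide [0.56096884 0.25965045 0.04      ] 0.0648541562928008
[[ 0.38  -0.925 -0.001]
 [-0.925 -0.38   0.002]
 [-0.002  0.    -1.   ]] 0.15
```

Call:
{"method": "arm_command", "body": {
  "targets": [-0.39, -0.87, -0.15, 0, 0, 0, 1, -0.39, -0.87, -0.15, 0, 0, 0, 1, -0.39, -0.87, -0.15, 0, 0, 0, 1, -0.39, -0.87, -0.15, 0, 0, 0, 1, -0.39, -0.87, -0.15, 0, 0, 0, 1, -0.39, -0.87, -0.15, 0, 0, 0, 1, -0.39, -0.87, -0.15, 0, 0, 0, 1, -0.39, -0.87, -0.15, 0, 0, 0, 1]
}}

```text
time: 0.95
eef_pos: [0.4577, -0.3786, 0.2529]
tool_rot: [0.0, 0.831, -0.557, -0.0]
force: [-0.7, 0.9, 0.2]
grip_width: 0.0855
```

Call:
{"method": "arm_command", "body": {
  "targets": [-0.39, -0.87, 0, 0, 0, 0, 1, -0.39, -0.87, 0, 0, 0, 0, 1, -0.39, -0.87, 0, 0, 0, 0, 1, -0.39, -0.87, 0, 0, 0, 0, 1, 0, 0, 0, 0, 0, 0, 1, 0, 0, 0, 0, 0, 0, 1]
}}

```text
time: 1.55
eef_pos: [0.5627, -0.2676, 0.2524]
tool_rot: [0.0, 0.832, -0.555, -0.001]
force: [-0.1, -1.0, -0.4]
grip_width: 0.0859
```

```bash
python3 - <<'E'
from h import *
s=manip.get_state();f=manip.grab_frame('wrist')[:,:,::-1];cv2.imwrite('pics/w1.png',f)
print(s['time'],s['eef_pos'],s['force'],s['joints'])
q=np.array(s['tool_rot']);print(R.from_quat(q[[1,2,3,0]]).as_matrix().round(4))
print(proj('wrist',[.564,-.268,.157],s),proj('wrist',[.564,-.268,.088],s))
E
```

```text
1.55 [ 0.56271742 -0.2675539   0.25235428] [-0.11374241 -0.99260321 -0.35392896] [ 0.53298927  0.30682919 -0.19144694  1.60270353  0.06053123  1.2390625
 -0.84680842]
[[ 3.834e-01 -9.236e-01 -1.000e-03]
 [-9.236e-01 -3.834e-01  7.000e-04]
 [-1.000e-03  7.000e-04 -1.000e+00]]
[314.01654336 234.31455163] [313.66581849 211.83545916]
```

View pics/w1.png

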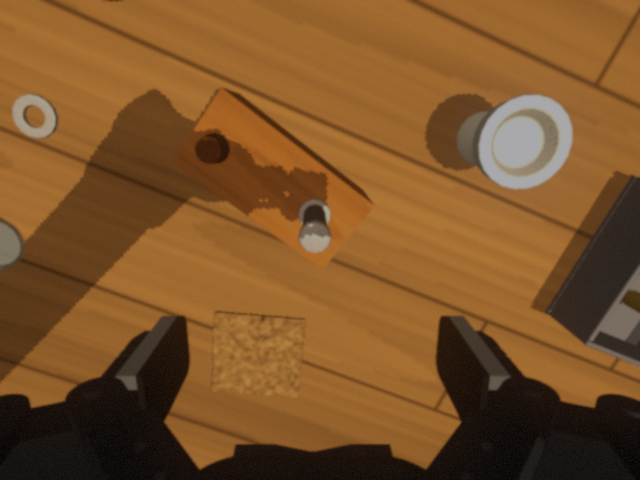

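Call:
{"method": "arm_command", "body": {
  "targets": [0.02, -0.03, 0.8, 0, 0, 0, 1, 0, 0, 0.8, 0, 0, 0, 1, 0, 0, 0.8, 0, 0, 0, 1, 0, 0, 0.7, 0, 0, 0, 1, 0, 0, 0.5, 0, 0, 0, 1, 0, 0, 0.24, 0, 0, 0, 1, 0, 0, 0, 0, 0, 0, 1, 0, 0, 0, 0, 0, 0, 1]
}}

```text
time: 2.4
eef_pos: [0.5638, -0.271, 0.1003]
tool_rot: [0.0, 0.83, -0.557, 0.001]
force: [0.5, -0.0, 0.6]
grip_width: 0.0853
```

```bash
python3 - <<'E'
from h import *
s=manip.get_state();f=manip.grab_frame('wrist')[:,:,::-1];cv2.imwrite('pics/w2.png',f)
print(s['time'],s['eef_pos'],s['force'])
E
```

```text
2.4 [ 0.56376739 -0.27095311  0.10034722] [ 0.50126314 -0.04738883  0.63644612]
```

View pics/w2.png

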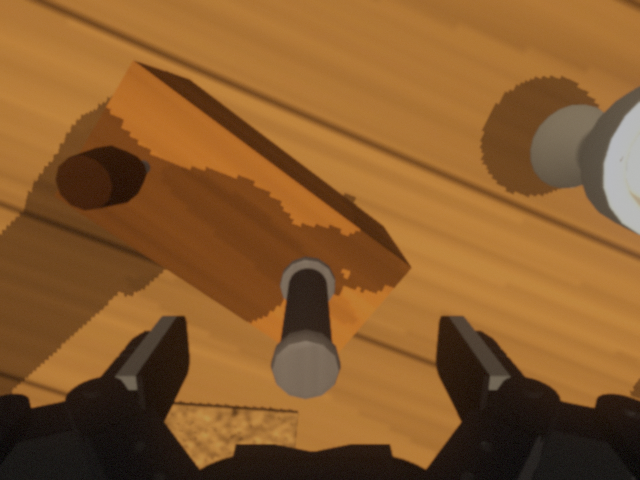

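```bash
python3 - <<'E'
from h import *
s=manip.get_state()
print(at_z('wrist',[306,360],.157,s),at_z('wrist',[308,282],.088,s),s['eef_pos'])
q=np.array(s['tool_rot']);M=R.from_quat(q[[1,2,3,0]]).as_matrix()
for p in [at_z('wrist',[306,362],.157,s),at_z('wrist',[308,282],.088,s)]: print((M.T@(p-s['eef_pos'])).round(4))
E
```

```text
[ 0.56591423 -0.26773771  0.157     ] [ 0.5641835 -0.2686173  0.088    ] [ 0.56443408 -0.27087111  0.1009866 ]
[-0.0022 -0.002  -0.056 ]
[-0.0022 -0.0006  0.013 ]
```

Call:
{"method": "arm_command", "body": {
  "targets": [-0.05, -0.03, 0.03, 0, 0, 0, 1, 0, 0, 0, 0, 0, 0, 1, 0, 0, 0, 0, 0, 0, 0, 0, 0, 0, 0, 0, 0, -0.3, 0, 0, 0, 0, 0, 0, -0.5, 0, 0, 0, 0, 0, 0, -1, 0, 0, 0, 0, 0, 0, -1, 0, 0, 0, 0, 0, 0, -1],
  "force": 90
}}

```text
time: 3.25
eef_pos: [0.5641, -0.2675, 0.0984]
tool_rot: [-0.0, 0.831, -0.557, 0.0]
force: [-0.1, -0.5, 1.0]
grip_width: 0.0188
```

Call:
{"method": "arm_command", "body": {
  "targets": [0, 0, 0, 0, 0, 0, -1, 0, 0, 0, 0, 0, 0, -1, 0, 0, 0, 0, 0, 0, -1, 0, 0, 0, 0, 0, 0, -1]
}}

```text
time: 3.65
eef_pos: [0.5641, -0.2675, 0.0984]
tool_rot: [-0.0, 0.831, -0.557, 0.0]
force: [0.2, -0.9, 2.4]
grip_width: 0.0188
```

```bash
python3 - <<'E'
from h import *
s=manip.get_state();f=manip.grab_frame('wrist')[:,:,::-1];cv2.imwrite('pics/w3.png',f)
print(s['time'],s['eef_pos'],s['force'],s['grip_width'])
E
```

```text
3.65 [ 0.56407404 -0.26751529  0.09838269] [ 0.18816735 -0.88692204  2.4397604 ] 0.01879916678550119
```

View pics/w3.png

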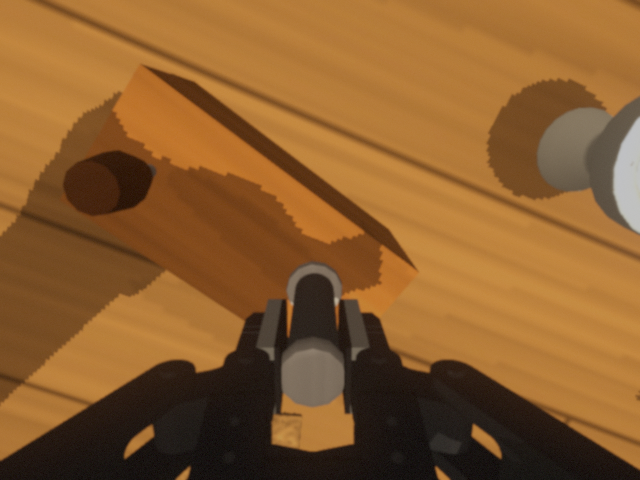

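The punch is gripped at 18.8 mm and sits central at column 314. I'll lift it straight up.

Call:
{"method": "arm_command", "body": {
  "targets": [0, 0, -0.2, 0, 0, 0, -1, 0, 0, -0.4, 0, 0, 0, -1, 0, 0, -0.6, 0, 0, 0, -1, 0, 0, -0.7, 0, 0, 0, -1, 0, 0, -0.7, 0, 0, 0, -1, 0, 0, -0.7, 0, 0, 0, -1, 0, 0, -0.4, 0, 0, 0, -1, 0, 0, -0.3, 0, 0, 0, -1]
}}

```text
time: 4.5
eef_pos: [0.5643, -0.2674, 0.2603]
tool_rot: [-0.0, 0.831, -0.557, 0.001]
force: [0.4, -1.0, -1.9]
grip_width: 0.0187
```

Call:
{"method": "arm_command", "body": {
  "targets": [0, 0, 0, 0, 0, 0, -1, 0, 0, 0, 0, 0, 0, -1]
}}

```text
time: 4.7
eef_pos: [0.5632, -0.2671, 0.2571]
tool_rot: [0.0, 0.831, -0.557, -0.001]
force: [0.5, -0.2, -2.1]
grip_width: 0.0187
```

```bash
python3 - <<'E'
from h import *
s=manip.get_state();f=manip.grab_frame('wrist')[:,:,::-1];cv2.imwrite('pics/w4.png',f)
g=manip.grab_frame('scene')[:,:,::-1];crop(g,130,80,310,215,4,'s4.png')
print(s['time'],s['eef_pos'],s['force'],s['grip_width'],s['joints'])
z=np.array([s['eef_pos'][0],s['eef_pos'][1],s['eef_pos'][2]-.0915]);print('tip pred',proj('wrist',z,s))
E
```

```text
4.7 [ 0.56320375 -0.26705385  0.25706752] [ 0.48540027 -0.17507101 -2.1288379 ] 0.01870690156951016 [ 0.53153832  0.30462395 -0.19116763  1.59570601  0.05997629  1.24899115
 -0.85099893]
tip pred [312.69411233 237.32099008]
```

View pics/w4.png

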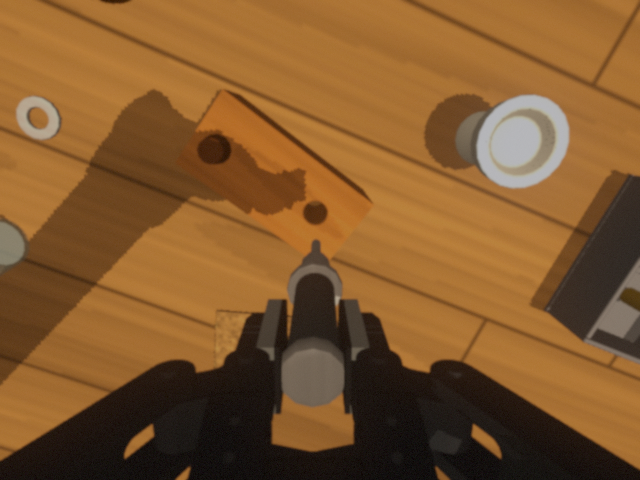

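View pics/s4.png

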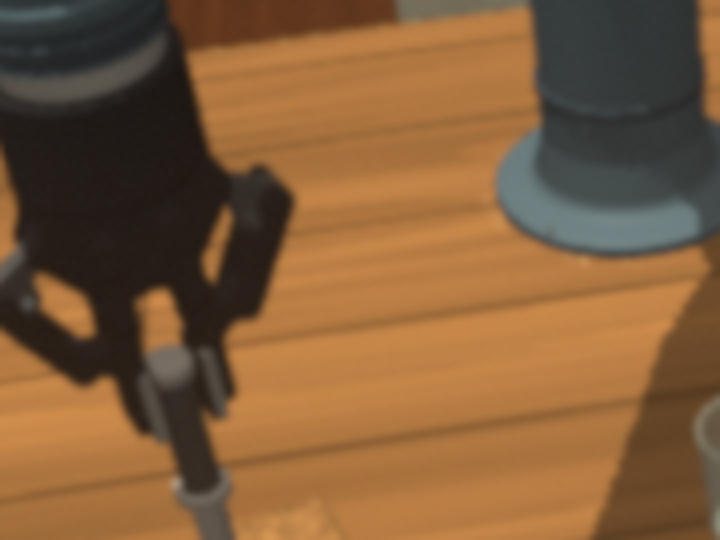

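Call:
{"method": "arm_command", "body": {
  "targets": [-0.4, -0.14, 0, 0, 0, 0, -1, -0.8, -0.3, 0, 0, 0, 0, -1, -0.9, -0.33, 0, 0, 0, 0, -1, -0.9, -0.33, 0, 0, 0, 0, -1, -0.9, -0.33, 0, 0, 0, 0, -1, -0.9, -0.33, 0, 0, 0, 0, -1, -0.9, -0.33, 0, 0, 0, 0, -1, -0.9, -0.33, 0, 0, 0, 0, -1]
}}

```text
time: 5.6
eef_pos: [0.5517, 0.0167, 0.2574]
tool_rot: [0.0, 0.831, -0.556, -0.001]
force: [0.7, 0.2, -1.7]
grip_width: 0.0192
```

Call:
{"method": "arm_command", "body": {
  "targets": [-0.9, -0.33, 0, 0, 0, 0, -1, -0.9, -0.33, 0, 0, 0, 0, -1, -0.9, -0.33, 0, 0, 0, 0, -1, -0.9, -0.33, 0, 0, 0, 0, -1, -0.6, -0.2, 0, 0, 0, 0, -1, -0.17, -0.04, 0, 0, 0, 0, -1, 0, 0, 0, 0, 0, 0, -1, 0, 0, 0, 0, 0, 0, -1]
}}

```text
time: 6.4
eef_pos: [0.5443, 0.1972, 0.2576]
tool_rot: [0.001, 0.83, -0.557, 0.0]
force: [-0.6, -0.7, -2.6]
grip_width: 0.019
```

```bash
python3 - <<'E'
from h import *
s=manip.get_state();f=manip.grab_frame('wrist')[:,:,::-1];cv2.imwrite('pics/w5.png',f)
print(s['time'],s['eef_pos'],s['tool_rot'],s['force'],s['grip_width'],s['joints'])
crop(f,220,140,380,260,5,'w5c.png')
E
```

```text
6.4 [0.54431217 0.19718735 0.25762342] [ 1.01846133e-03  8.30218864e-01 -5.57436597e-01  2.04545171e-04] [-0.58848898 -0.69482469 -2.63309758] 0.019005171148446656 [-0.00711392  0.24550721 -0.48159867  1.69130566  0.12091655  1.2356514
 -1.69903948]
```

View pics/w5.png

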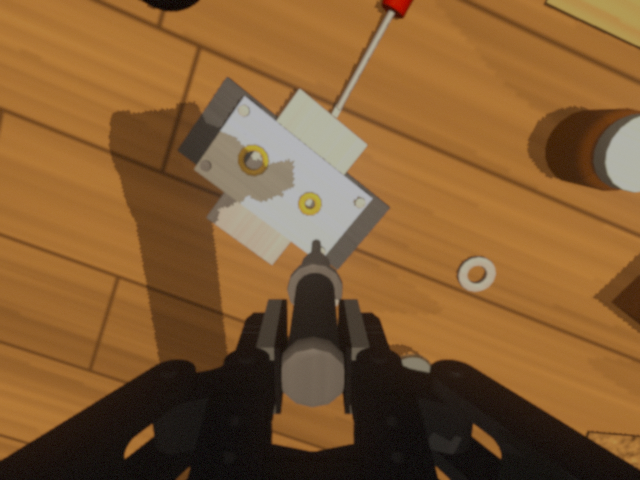

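View pics/w5c.png

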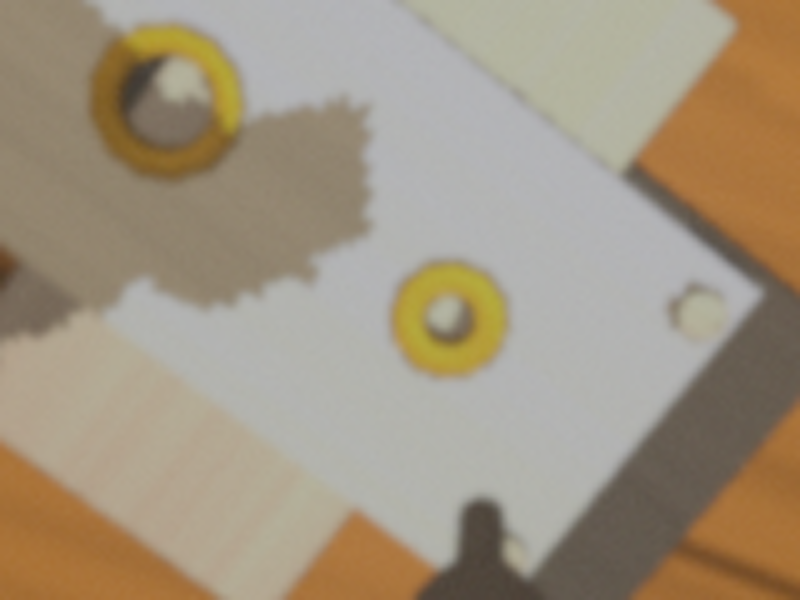

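```bash
cat >> h.py <<'E'
def tool(s):
    q=np.array(s['tool_rot']);return R.from_quat(q[[1,2,3,0]]).as_matrix(),np.array(s['eef_pos'])
def tip_in_tool(s,px,zt=.0915):
    m=manip.camera_model('wrist');W=np.array(m['tool_from_camera'])
    u=cv2.undistortPoints(np.array([[px]],float),K(m),np.array(m['D'],float))[0,0]
    d=W[:3,:3]@np.array([u[0],-u[1],-1]);o=W[:3,3];return o+d*(zt-o[2])/d[2]
E
python3 - <<'E'
from h import *
s=manip.get_state();M,p=tool(s)
b=at_z('wrist',[310.0,203.6],.04,s);print('bush',b)
w=at_z('wrist',[220+168/5,140+101/5],.04,s);print('wide',w,np.linalg.norm(w-b))
print('bush in tool',M.T@(b-p))
t=tip_in_tool(s,[316.4,241.3]);print('tip tool',t,'world',M@t+p)
# collar & cap in tool
print('cap',tip_in_tool(s,[313,372],.0915-.150),'collar',tip_in_tool(s,[315,285],.0915-.078))
E
```

```text
bush [0.54141315 0.19706886 0.04      ]
wide [0.55907388 0.25920103 0.04      ] 0.06459339848395816
bush in tool [-0.00211986  0.00255187  0.21772543]
tip tool [0.00251679 0.00254116 0.0915    ] world [0.54323926 0.19301654 0.16623234]
cap [-9.32801128e-05 -1.27250939e-04 -5.85000000e-02] collar [0.00103902 0.00110672 0.0135    ]
```

Call:
{"method": "arm_command", "body": {
  "targets": [-0.05, 0, 0.3, 0, 0, 0, -1, -0.05, 0, 0.6, 0, 0, 0, -1, 0, 0, 0.7, 0, 0, 0, -1, 0, 0, 0.6, 0, 0, 0, -1, 0, 0, 0.38, 0, 0, 0, -1, 0, 0, 0.2, 0, 0, 0, -1, 0, 0, 0, 0, 0, 0, -1, 0, 0, 0, 0, 0, 0, -1]
}}

```text
time: 7.25
eef_pos: [0.5438, 0.2029, 0.1479]
tool_rot: [-0.001, 0.831, -0.557, 0.0]
force: [0.3, -0.7, -1.4]
grip_width: 0.0189
```

```bash
python3 - <<'E'
from h import *
s=manip.get_state();f=manip.grab_frame('wrist')[:,:,::-1];cv2.imwrite('pics/w6.png',f)
print(s['time'],s['eef_pos'],s['tool_rot'],s['force'],s['grip_width'])
crop(f,260,170,380,260,6,'w6c.png')
g=manip.grab_frame('scene')[:,:,::-1];crop(g,350,110,500,280,4,'s6.png')
g=manip.grab_frame('top')[:,:,::-1];crop(g,160,200,280,305,6,'t6.png')
E
```

```text
7.25 [0.5437749  0.20293705 0.14790926] [-7.64087217e-04  8.30548551e-01 -5.56945491e-01  4.91080481e-04] [ 0.3025497  -0.71497355 -1.4096891 ] 0.018898633603740465
```

View pics/w6c.png

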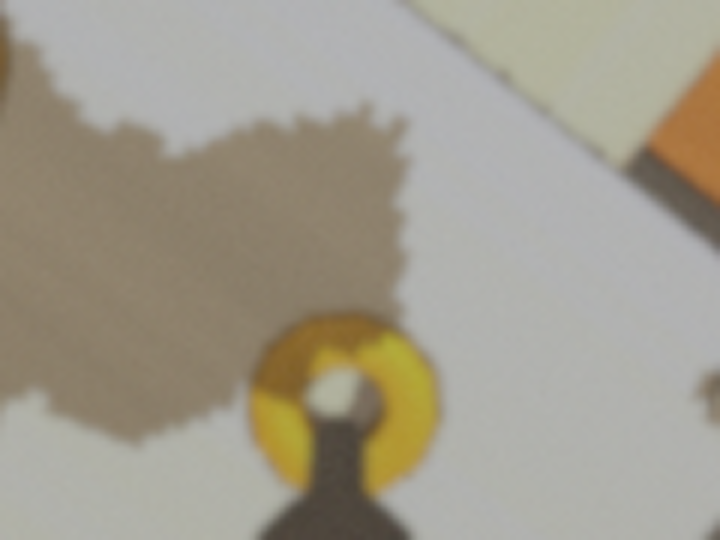

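View pics/s6.png

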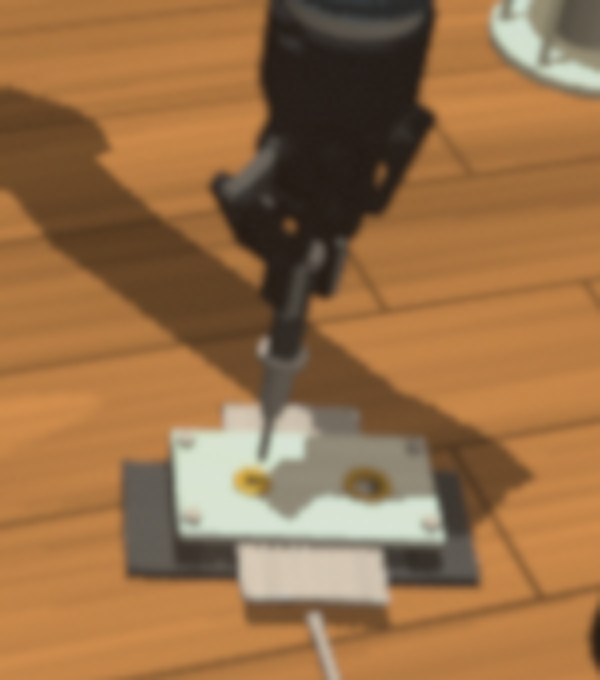

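View pics/t6.png

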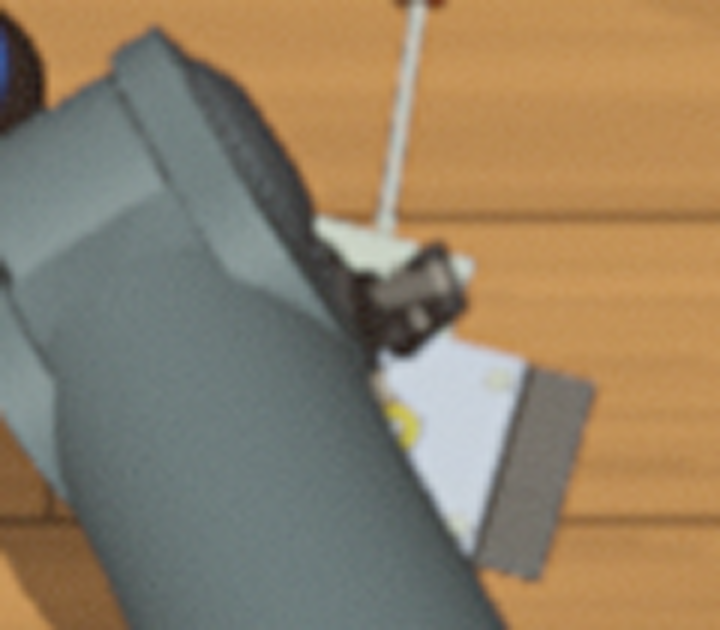

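```bash
python3 - <<'E'
from h import *
s=manip.get_state();M,p=tool(s)
px=[260+(345.5)/6-.5,170+(408.5)/6-.5];tp=[260+338.5/6-.5,170+434.5/6-.5];print(px,tp)
b=at_z('wrist',px,.04,s);bt=tip_in_tool(s,px,p[2]-.04);print('bush',b,bt)
print('tip tool',tip_in_tool(s,tp))
# true vertical direction of scene cam check: punch collar & tip in scene
c=lambda u,v:[350+(u+.5)/4-.5,110+(v+.5)/4-.5]
print(proj('scene',[p[0],p[1],p[2]-.0915]),c(263,460),'collar',proj('scene',[p[0],p[1],p[2]-.0915+.078]),c(282,352))
E
```

```text
[317.0833333333333, 237.58333333333331] [315.9166666666667, 241.91666666666669]
bush [0.5410293  0.19862514 0.04      ] [0.00317122 0.00481819 0.10848899]
tip tool [0.00220816 0.00295482 0.0915    ]
[416.51640495 224.39979785] [415.375, 224.625] collar [421.52826948 198.33407399] [420.125, 197.625]
```

Call:
{"method": "arm_command", "body": {
  "targets": [0.025, 0.045, 0.1, 0, 0, 0, -1, 0, 0, 0.15, 0, 0, 0, -1, 0, 0, 0, 0, 0, 0, -1, 0, 0, 0, 0, 0, 0, -1]
}}

```text
time: 7.8
eef_pos: [0.5412, 0.2009, 0.1365]
tool_rot: [0.0, 0.831, -0.557, -0.0]
force: [-0.6, 0.3, -1.6]
grip_width: 0.0191
```

```bash
python3 - <<'E'
from h import *
s=manip.get_state();f=manip.grab_frame('wrist')[:,:,::-1];cv2.imwrite('pics/w7.png',f)
print(s['time'],s['eef_pos'],s['tool_rot'],s['force'],s['grip_width'])
crop(f,270,200,350,260,10,'w7c.png')
g=manip.grab_frame('scene')[:,:,::-1];crop(g,380,170,460,250,8,'s7.png')
E
```

```text
7.8 [0.54123545 0.20093607 0.13654221] [ 3.42713239e-04  8.30676015e-01 -5.56755933e-01 -2.67767054e-04] [-0.60220112  0.34700035 -1.60553236] 0.01909121634239022
```

View pics/w7c.png

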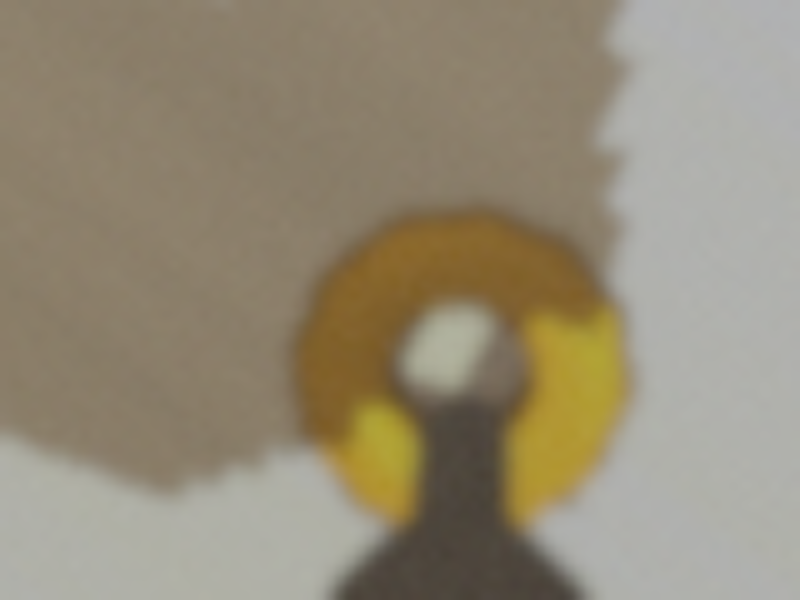

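View pics/s7.png

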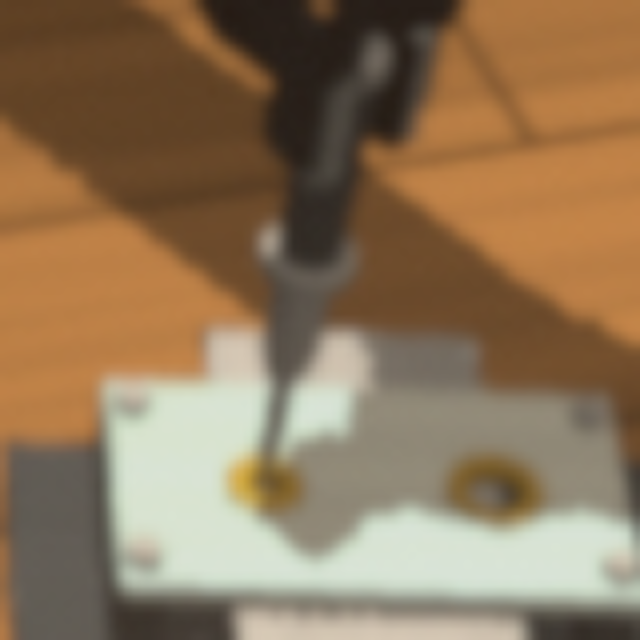

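```bash
python3 - <<'E'
from h import *
s=manip.get_state();M,p=tool(s)
f=lambda u,v:[270+(u+.5)/10-.5,200+(v+.5)/10-.5]
for z in (.0955,.0965):print('bush',tip_in_tool(s,f(462,368),p[2]-.04-.0965+z))
print('tip',tip_in_tool(s,f(463,403)),tip_in_tool(s,f(463,426)))
t=tip_in_tool(s,f(463,426))
E
```

```text
bush [0.00213581 0.0004652  0.0959549 ]
bush [0.00214539 0.00074249 0.0969549 ]
tip [0.00216193 0.0015683  0.0915    ] [0.00216493 0.00311124 0.0915    ]
```

Call:
{"method": "arm_command", "body": {
  "targets": [0, -0.06, 0, 0, 0, 0, -1, 0, 0, 0, 0, 0, 0, -1, 0, 0, 0, 0, 0, 0, -1, 0, 0, 0, 0, 0, 0, -1]
}}

```text
time: 8.3
eef_pos: [0.5438, 0.202, 0.137]
tool_rot: [0.0, 0.831, -0.557, -0.0]
force: [0.6, 0.2, -2.3]
grip_width: 0.0187
```

```bash
python3 - <<'E'
from h import *
s=manip.get_state();f=manip.grab_frame('wrist')[:,:,::-1];cv2.imwrite('pics/w8.png',f)
print(s['time'],s['eef_pos'],s['tool_rot'],s['force'],s['grip_width'])
crop(f,270,200,350,260,10,'w8c.png')
for i in range(3): print(manip.get_state()['eef_pos'])
E
```

```text
8.3 [0.5438274  0.2020368  0.13699426] [ 1.00563532e-05  8.30688545e-01 -5.56737407e-01 -7.96699611e-06] [ 0.55255743  0.22329185 -2.28520829] 0.018662758447206884
[0.54381019 0.20206018 0.13700482]
[0.54381019 0.20206018 0.13700482]
[0.54381019 0.20206018 0.13700482]
```

View pics/w8c.png

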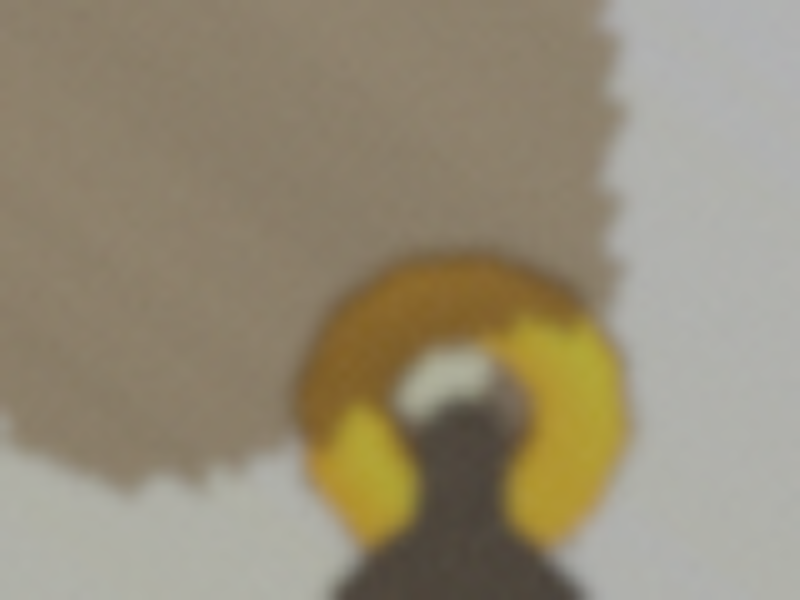

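The tip and the bush centre now agree to about 0.3 mm. I'll lower the tip just into the mouth and check.

Call:
{"method": "arm_command", "body": {
  "targets": [0, 0, 0.05, 0, 0, 0, -1, 0, 0, 0.05, 0, 0, 0, -1, 0, 0, 0.05, 0, 0, 0, -1, 0, 0, 0.05, 0, 0, 0, -1, 0, 0, 0, 0, 0, 0, -1, 0, 0, 0, 0, 0, 0, -1]
}}

```text
time: 8.95
eef_pos: [0.5437, 0.202, 0.1288]
tool_rot: [0.0, 0.831, -0.557, -0.0]
force: [-0.8, -0.6, -2.7]
grip_width: 0.0188
```

```bash
python3 - <<'E'
from h import *
s=manip.get_state();f=manip.grab_frame('wrist')[:,:,::-1];cv2.imwrite('pics/w9.png',f)
print(s['time'],s['eef_pos'],s['tool_rot'],s['force'],s['grip_width'])
crop(f,270,200,350,260,10,'w9c.png')
E
```

```text
8.95 [0.54371317 0.20200694 0.12884186] [ 9.42733026e-05  8.30674074e-01 -5.56758980e-01 -1.07192320e-04] [-0.79914193 -0.57527443 -2.71241704] 0.018768776626992997
```

View pics/w9c.png

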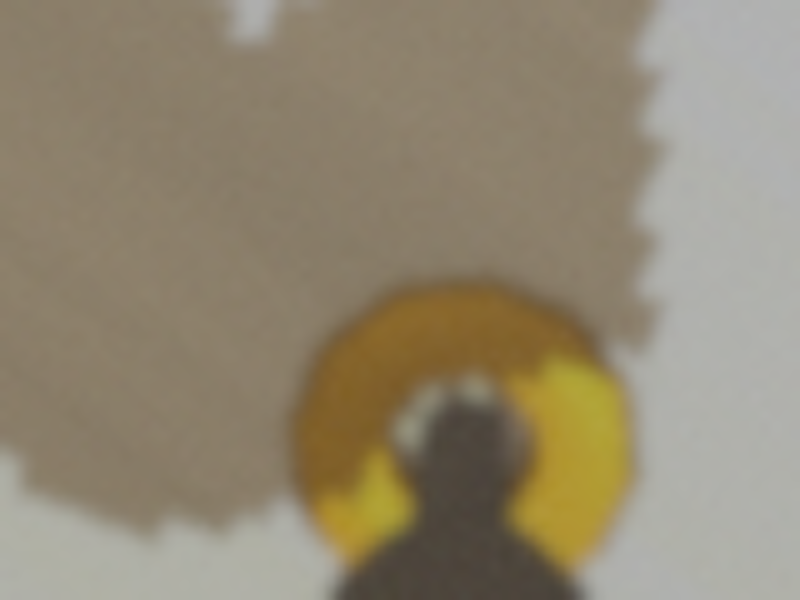

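Call:
{"method": "arm_command", "body": {
  "targets": [0, 0.02, 0, 0, 0, 0, -1, 0, 0, 0.05, 0, 0, 0, -1, 0, 0, 0.05, 0, 0, 0, -1, 0, 0, 0, 0, 0, 0, -1, 0, 0, 0, 0, 0, 0, -1]
}}

```text
time: 9.5
eef_pos: [0.543, 0.2017, 0.1248]
tool_rot: [0.0, 0.831, -0.557, -0.0]
force: [0.4, -0.4, -1.5]
grip_width: 0.0187
```

```bash
python3 - <<'E'
from h import *
s=manip.get_state();f=manip.grab_frame('wrist')[:,:,::-1];cv2.imwrite('pics/w10.png',f)
print(s['time'],s['eef_pos'],s['tool_rot'],s['force'],s['wrist_torque'],s['grip_width'])
crop(f,270,200,350,260,10,'w10c.png')
E
```

```text
9.5 [0.54295816 0.20167926 0.12482419] [ 1.15440462e-04  8.30686011e-01 -5.56741169e-01 -9.29522905e-05] [ 0.3986542  -0.38010127 -1.46558605] [-0.06611701  0.01346467 -0.02019747] 0.018706028166208824
```

View pics/w10c.png

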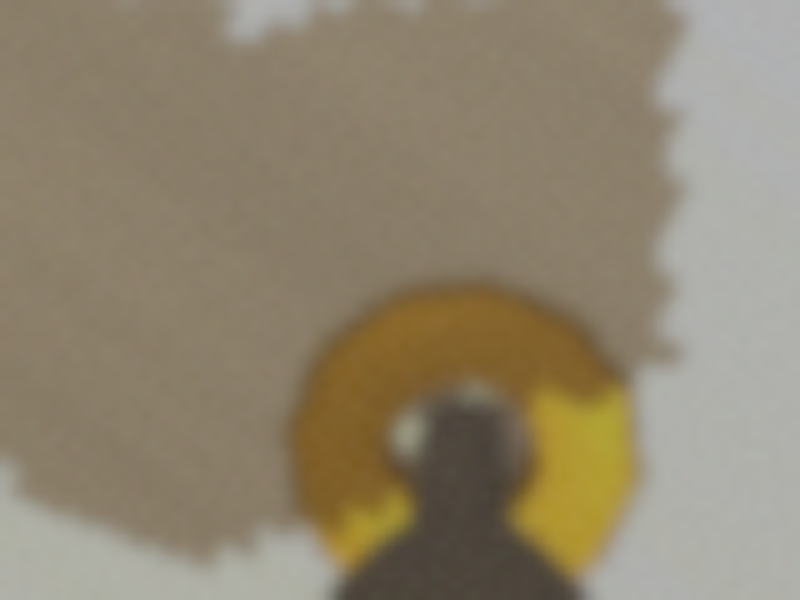

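Call:
{"method": "arm_command", "body": {
  "targets": [0, 0, 0.04, 0, 0, 0, -1, 0, 0, 0.04, 0, 0, 0, -1, 0, 0, 0, 0, 0, 0, -1, 0, 0, 0, 0, 0, 0, -1]
}}

```text
time: 9.95
eef_pos: [0.543, 0.2017, 0.1217]
tool_rot: [0.0, 0.831, -0.557, -0.0]
force: [0.7, 0.4, -2.3]
grip_width: 0.0192
```

Call:
{"method": "arm_command", "body": {
  "targets": [0, 0, 0.03, 0, 0, 0, -1, 0, 0, 0.02, 0, 0, 0, -1, 0, 0, 0, 0, 0, 0, -1]
}}

```text
time: 10.25
eef_pos: [0.5429, 0.2016, 0.1196]
tool_rot: [0.0, 0.831, -0.557, -0.0]
force: [-0.7, 0.8, -2.2]
grip_width: 0.0191
```

Call:
{"method": "arm_command", "body": {
  "targets": [0, 0, 0.03, 0, 0, 0, -1, 0, 0, 0.02, 0, 0, 0, -1, 0, 0, 0, 0, 0, 0, -1]
}}

```text
time: 10.55
eef_pos: [0.5435, 0.202, 0.1183]
tool_rot: [-0.0, 0.831, -0.557, 0.0]
force: [-0.2, -0.1, -0.4]
grip_width: 0.0187
```

Call:
{"method": "arm_command", "body": {
  "targets": [0, 0, 0.02, 0, 0, 0, -1, 0, 0, 0.02, 0, 0, 0, -1, 0, 0, 0, 0, 0, 0, -1]
}}

```text
time: 10.85
eef_pos: [0.5437, 0.202, 0.1168]
tool_rot: [-0.001, 0.831, -0.557, 0.0]
force: [0.4, -0.1, 2.7]
grip_width: 0.0187
```

```bash
python3 -c "
from h import *
s=manip.get_state();print(s['eef_pos'],s['force'],s['wrist_torque'],s['tau'])"
```

```text
[0.5436923  0.20199195 0.11684002] [ 0.36481094 -0.14190408  2.66350054] [-0.01218978  0.05479551 -0.01996836] [-3.94389080e-02 -3.70415425e+01 -3.75081271e+00 -2.10058343e+01
 -1.72222912e-02 -4.62283089e-02 -1.81158401e-03]
```

Call:
{"method": "arm_command", "body": {
  "targets": [0, 0, 0.02, 0, 0, 0, -1, 0, 0, 0.01, 0, 0, 0, -1, 0, 0, 0, 0, 0, 0, -1]
}}

```text
time: 11.15
eef_pos: [0.5437, 0.202, 0.1156]
tool_rot: [-0.001, 0.831, -0.557, 0.0]
force: [-0.0, -1.0, 4.7]
grip_width: 0.019
```

Call:
{"method": "arm_command", "body": {
  "targets": [0, 0, 0.02, 0, 0, 0, -1, 0, 0, 0, 0, 0, 0, -1]
}}

```text
time: 11.35
eef_pos: [0.5437, 0.202, 0.1149]
tool_rot: [-0.001, 0.831, -0.557, 0.0]
force: [0.5, 0.9, 5.7]
grip_width: 0.0189
```

Call:
{"method": "arm_command", "body": {
  "targets": [0, 0, 0.02, 0, 0, 0, -1, 0, 0, 0, 0, 0, 0, -1]
}}

```text
time: 11.55
eef_pos: [0.544, 0.2021, 0.1144]
tool_rot: [-0.001, 0.831, -0.557, 0.001]
force: [0.1, -0.6, 7.0]
grip_width: 0.0189
```

Call:
{"method": "arm_command", "body": {
  "targets": [0, 0, 0.02, 0, 0, 0, -1, 0, 0, 0, 0, 0, 0, -1]
}}

```text
time: 11.75
eef_pos: [0.5443, 0.2023, 0.1139]
tool_rot: [-0.001, 0.831, -0.557, 0.001]
force: [-0.2, -0.9, 7.6]
grip_width: 0.0191
```

Call:
{"method": "arm_command", "body": {
  "targets": [0, 0, 0.015, 0, 0, 0, -1, 0, 0, 0, 0, 0, 0, -1]
}}

```text
time: 11.95
eef_pos: [0.5445, 0.2024, 0.1135]
tool_rot: [-0.001, 0.831, -0.557, 0.001]
force: [-0.4, 0.6, 7.8]
grip_width: 0.019
```

Call:
{"method": "arm_command", "body": {
  "targets": [0, 0, 0.02, 0, 0, 0, -1, 0, 0, 0, 0, 0, 0, -1]
}}

```text
time: 12.15
eef_pos: [0.5448, 0.2025, 0.113]
tool_rot: [-0.001, 0.831, -0.557, 0.001]
force: [-0.0, -0.4, 8.8]
grip_width: 0.0187
```

Call:
{"method": "arm_command", "body": {
  "targets": [0, 0, 0.015, 0, 0, 0, -1, 0, 0, 0, 0, 0, 0, -1]
}}

```text
time: 12.35
eef_pos: [0.545, 0.2026, 0.1127]
tool_rot: [-0.002, 0.831, -0.557, 0.001]
force: [-0.4, -0.5, 9.9]
grip_width: 0.0189
```

```bash
python3 - <<'E'
from h import *
s=manip.get_state();f=manip.grab_frame('wrist')[:,:,::-1];cv2.imwrite('pics/w11.png',f)
print(s['time'],s['eef_pos'],s['tool_rot'],s['force'],s['wrist_torque'],s['grip_width'])
E
```

```text
12.35 [0.54503377 0.20258733 0.11270265] [-0.00172071  0.83066009 -0.55677564  0.00132013] [-0.42277886 -0.51577322  9.88551328] [-0.11165743  0.02305686  0.04639442] 0.01892836627722133
```

View pics/w11.png

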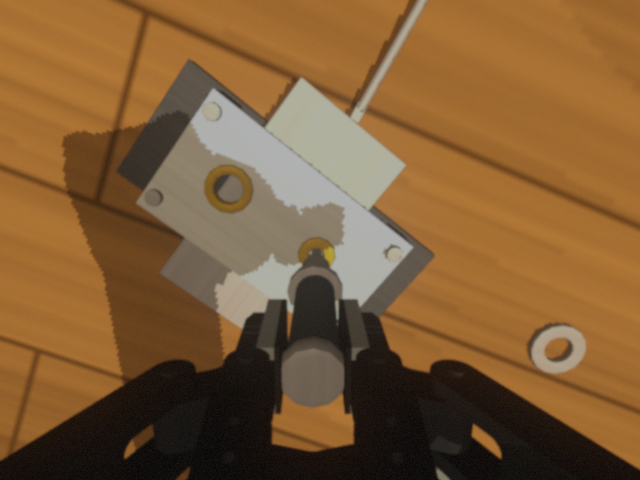

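Call:
{"method": "arm_command", "body": {
  "targets": [0, 0, 0.01, 0, 0, 0, -1, 0, 0, 0, 0, 0, 0, -1]
}}

```text
time: 12.6
eef_pos: [0.5451, 0.2026, 0.1124]
tool_rot: [-0.002, 0.831, -0.557, 0.001]
force: [-0.4, -0.7, 9.9]
grip_width: 0.0187
```

Call:
{"method": "arm_command", "body": {
  "targets": [0, 0, 0.01, 0, 0, 0, -1, 0, 0, 0, 0, 0, 0, -1]
}}

```text
time: 12.8
eef_pos: [0.5453, 0.2028, 0.1122]
tool_rot: [-0.002, 0.831, -0.557, 0.001]
force: [-0.1, -0.6, 11.0]
grip_width: 0.019
```

Call:
{"method": "arm_command", "body": {
  "targets": [0, 0.02, 0.01, 0, 0, 0, -1, 0, 0, 0, 0, 0, 0, -1]
}}

```text
time: 13.0
eef_pos: [0.5447, 0.2025, 0.112]
tool_rot: [-0.002, 0.831, -0.557, 0.002]
force: [-0.9, 0.2, 11.7]
grip_width: 0.0192
```

Call:
{"method": "arm_command", "body": {
  "targets": [0, 0.01, 0.01, 0, 0, 0, -1, 0, 0, 0, 0, 0, 0, -1]
}}

```text
time: 13.2
eef_pos: [0.5445, 0.2024, 0.1117]
tool_rot: [-0.002, 0.831, -0.557, 0.002]
force: [-0.2, 0.2, 11.4]
grip_width: 0.0189
```

Call:
{"method": "arm_command", "body": {
  "targets": [0, 0, 0.01, 0, 0, 0, -1, 0, 0, 0, 0, 0, 0, -1]
}}

```text
time: 13.4
eef_pos: [0.5437, 0.202, 0.1104]
tool_rot: [-0.002, 0.831, -0.557, 0.001]
force: [-0.5, 0.0, 7.7]
grip_width: 0.0185
```

```bash
python3 -c "
from h import *
s=manip.get_state();print(s['eef_pos'],s['force'],s['wrist_torque'],s['tool_rot'])"
```

```text
[0.54365553 0.20202025 0.11041369] [-0.50970792  0.02020172  7.68329446] [-0.07896917  0.05846844 -0.01433658] [-0.00151865  0.830666   -0.55676778  0.00115335]
```

Force fell from 11.4 N to 7.7 N and the tool dropped 1.3 mm, so the spring has snapped. I'll lift straight out.

Call:
{"method": "arm_command", "body": {
  "targets": [0, -0.015, -0.05, 0, 0, 0, -1, 0, -0.015, -0.05, 0, 0, 0, -1, 0, 0, -0.1, 0, 0, 0, -1, 0, 0, -0.15, 0, 0, 0, -1, 0, 0, -0.15, 0, 0, 0, -1, 0, 0, -0.2, 0, 0, 0, -1, 0, 0, -0.3, 0, 0, 0, -1, 0, 0, -0.3, 0, 0, 0, -1]
}}

```text
time: 14.2
eef_pos: [0.5428, 0.2016, 0.1612]
tool_rot: [0.0, 0.831, -0.557, -0.0]
force: [0.4, 0.4, -2.0]
grip_width: 0.0188
```

```bash
python3 - <<'E'
from h import *
s=manip.get_state();f=manip.grab_frame('wrist')[:,:,::-1];cv2.imwrite('pics/w12.png',f)
print(s['time'],s['eef_pos'],s['tool_rot'],s['force'],s['wrist_torque'],s['grip_width'])
E
```

```text
14.2 [0.54277322 0.2015973  0.1612119 ] [ 2.40186022e-04  8.30676361e-01 -5.56755487e-01 -2.32397419e-04] [ 0.35405458  0.41613629 -1.9929494 ] [ 0.02446802 -0.01833381 -0.02644488] 0.018840836794499168
```

View pics/w12.png

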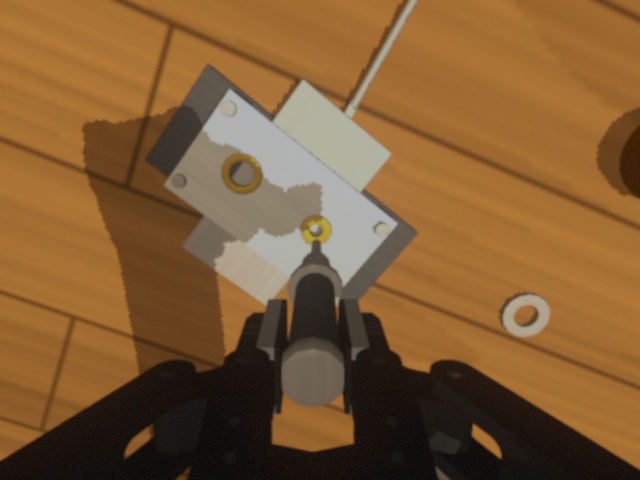

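Call:
{"method": "arm_command", "body": {
  "targets": [0, 0, -0.6, 0, 0, 0, -1, 0, 0, -0.8, 0, 0, 0, -1, 0.4, 0.14, -0.7, 0, 0, 0, -1, 0.85, 0.31, -0.3, 0, 0, 0, -1, 0.9, 0.325, 0, 0, 0, 0, -1, 0.9, 0.325, 0, 0, 0, 0, -1, 0.9, 0.325, 0, 0, 0, 0, -1, 0.9, 0.325, 0, 0, 0, 0, -1]
}}

```text
time: 15.05
eef_pos: [0.552, -0.0057, 0.2574]
tool_rot: [-0.0, 0.831, -0.557, 0.001]
force: [0.9, -0.0, -2.4]
grip_width: 0.0191
```

Call:
{"method": "arm_command", "body": {
  "targets": [0.9, 0.325, 0, 0, 0, 0, -1, 0.9, 0.325, 0, 0, 0, 0, -1, 0.9, 0.325, 0, 0, 0, 0, -1, 0.9, 0.325, 0, 0, 0, 0, -1, 0.9, 0.325, 0, 0, 0, 0, -1, 0.9, 0.325, 0, 0, 0, 0, -1, 0.5, 0.18, 0, 0, 0, 0, -1, 0.2, 0.085, 0, 0, 0, 0, -1]
}}

```text
time: 15.85
eef_pos: [0.5619, -0.2679, 0.2567]
tool_rot: [0.001, 0.829, -0.559, 0.0]
force: [-0.0, 0.3, -1.9]
grip_width: 0.0189
```

Call:
{"method": "arm_command", "body": {
  "targets": [0.1, 0, 0, 0, 0, 0, -1, 0, 0, 0, 0, 0, 0, -1, 0, 0, 0, 0, 0, 0, -1]
}}

```text
time: 16.15
eef_pos: [0.5651, -0.2647, 0.2567]
tool_rot: [-0.001, 0.832, -0.555, -0.0]
force: [0.8, 0.3, -2.2]
grip_width: 0.019
```

```bash
python3 - <<'E'
from h import *
s=manip.get_state();f=manip.grab_frame('wrist')[:,:,::-1];cv2.imwrite('pics/w13.png',f)
print(s['time'],s['eef_pos'],s['tool_rot'],s['force'],s['wrist_torque'],s['grip_width'])
E
```

```text
16.15 [ 0.56510526 -0.2646654   0.25670019] [-6.86456761e-04  8.31656202e-01 -5.55290407e-01 -2.33907393e-04] [ 0.80083518  0.26555666 -2.24225286] [ 0.02913065 -0.00711585 -0.00975599] 0.01898000892237697
```

View pics/w13.png

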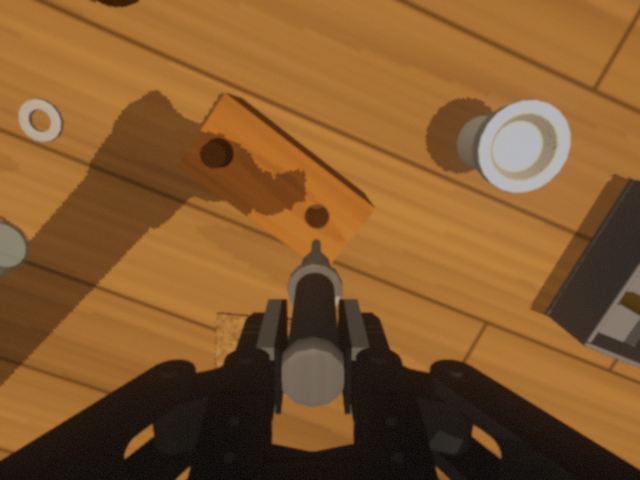

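Call:
{"method": "arm_command", "body": {
  "targets": [0, 0, 0.4, 0, 0, 0, -1, 0, 0, 0.6, 0, 0, 0, -1, 0, 0, 0.5, 0, 0, 0, -1, 0, 0, 0.25, 0, 0, 0, -1, 0, 0, 0, 0, 0, 0, -1, 0, 0, 0, 0, 0, 0, -1, 0, 0, 0, 0, 0, 0, -1, 0, 0, 0, 0, 0, 0, -1]
}}

```text
time: 17.0
eef_pos: [0.5654, -0.2678, 0.1881]
tool_rot: [-0.0, 0.831, -0.557, 0.001]
force: [0.3, 0.3, -3.0]
grip_width: 0.0188
```

```bash
python3 - <<'E'
from h import *
s=manip.get_state();f=manip.grab_frame('wrist')[:,:,::-1];cv2.imwrite('pics/w14.png',f)
print(s['time'],s['eef_pos'],s['tool_rot'],s['force'],s['wrist_torque'],s['grip_width'])
crop(f,270,200,350,260,10,'w14c.png')
E
```

```text
17.0 [ 0.56537009 -0.267758    0.18809066] [-2.57148094e-04  8.30671705e-01 -5.56760797e-01  1.36664321e-03] [ 0.3495886   0.33195609 -3.04414129] [ 0.02943103 -0.04342051 -0.02934025] 0.0187825392808067
```

View pics/w14c.png

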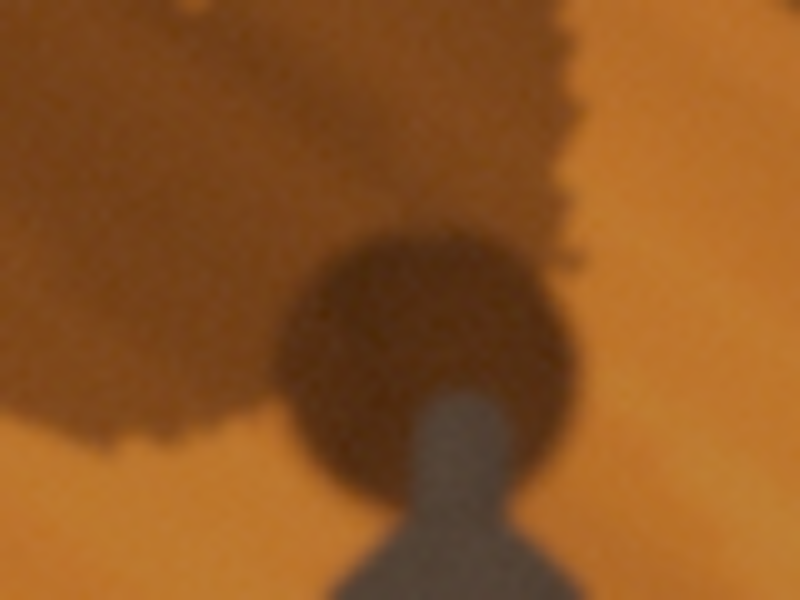

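```bash
python3 - <<'E'
from h import *
s=manip.get_state();M,p=tool(s)
f=lambda u,v:[270+(u+.5)/10-.5,200+(v+.5)/10-.5]
b=tip_in_tool(s,f(425,371),p[2]-.082);t=tip_in_tool(s,f(463,414))
print(b,t,b-t,at_z('wrist',f(425,371),.082,s), 'diam',.001*0+30/420*.283)
E
```

```text
[-0.00027766  0.00343471  0.10590831] [0.00216296 0.00230609 0.0915    ] [-0.00244062  0.00112862  0.01440831] [ 0.56216268 -0.26886969  0.082     ] diam 0.020214285714285712
```

Call:
{"method": "arm_command", "body": {
  "targets": [-0.06, 0.025, 0.1, 0, 0, 0, -1, 0, 0, 0.15, 0, 0, 0, -1, 0, 0, 0, 0, 0, 0, -1, 0, 0, 0, 0, 0, 0, -1, 0, 0, 0, 0, 0, 0, -1]
}}

```text
time: 17.55
eef_pos: [0.5625, -0.2656, 0.1765]
tool_rot: [-0.0, 0.831, -0.557, -0.0]
force: [0.2, 1.1, -1.9]
grip_width: 0.0186
```

```bash
python3 - <<'E'
from h import *
s=manip.get_state();f=manip.grab_frame('wrist')[:,:,::-1];cv2.imwrite('pics/w15.png',f)
print(s['time'],s['eef_pos'],s['tool_rot'],s['force'],s['wrist_torque'],s['grip_width'])
crop(f,270,200,350,260,10,'w15c.png')
E
```

```text
17.55 [ 0.56253932 -0.26561208  0.17653153] [-1.44325927e-05  8.30650485e-01 -5.56794192e-01 -6.74654109e-06] [ 0.21419849  1.06458383 -1.89774076] [-0.02557156  0.00418979  0.02707285] 0.01855826210340186
```

View pics/w15c.png

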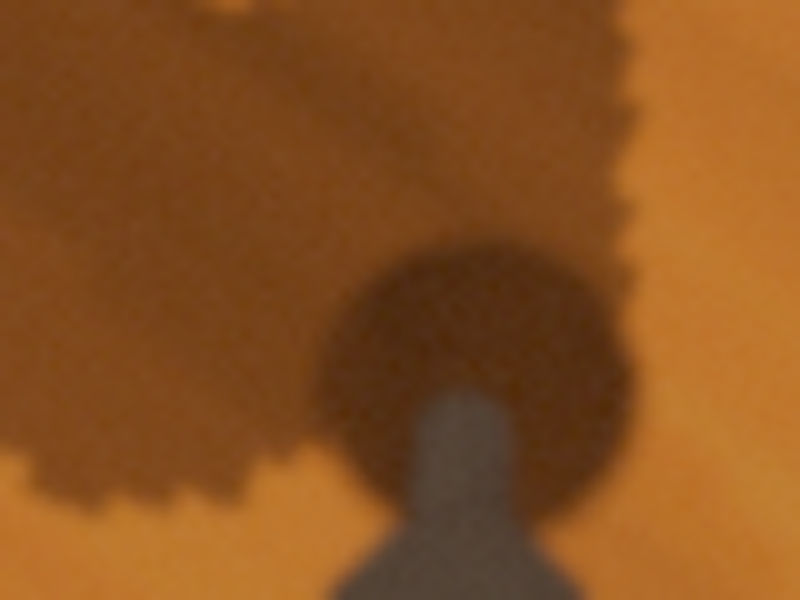

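```bash
python3 - <<'E'
from h import *
s=manip.get_state();M,p=tool(s)
f=lambda u,v:[270+(u+.5)/10-.5,200+(v+.5)/10-.5]
b=tip_in_tool(s,f(478,397),p[2]-.082);t=tip_in_tool(s,f(463,414))
print(b,t,b-t)
E
```

```text
[0.00316932 0.00207353 0.09468233] [0.00216292 0.00230561 0.0915    ] [ 0.0010064  -0.00023208  0.00318233]
```

Call:
{"method": "arm_command", "body": {
  "targets": [0.02, 0, 0.1, 0, 0, 0, -1, 0, 0, 0.2, 0, 0, 0, -1, 0, 0, 0.2, 0, 0, 0, -1, 0, 0, 0.2, 0, 0, 0, -1, 0, 0, 0.1, 0, 0, 0, -1, 0, 0, 0, 0, 0, 0, -1, 0, 0, 0, 0, 0, 0, -1]
}}

```text
time: 18.3
eef_pos: [0.5629, -0.2663, 0.1445]
tool_rot: [-0.0, 0.831, -0.557, -0.0]
force: [-0.9, -0.7, -1.9]
grip_width: 0.019
```

```bash
python3 - <<'E'
from h import *
s=manip.get_state();f=manip.grab_frame('wrist')[:,:,::-1];cv2.imwrite('pics/w16.png',f)
print(s['time'],s['eef_pos'],s['tool_rot'],s['force'],s['wrist_torque'],s['grip_width'])
crop(f,260,200,370,290,7,'w16c.png')
E
```

```text
18.3 [ 0.56286036 -0.26628686  0.14447509] [-2.36416698e-05  8.30682544e-01 -5.56746357e-01 -5.99952552e-05] [-0.85301446 -0.71873018 -1.93850636] [-0.02439311 -0.01523846 -0.0080722 ] 0.018987628120984226
```

View pics/w16c.png

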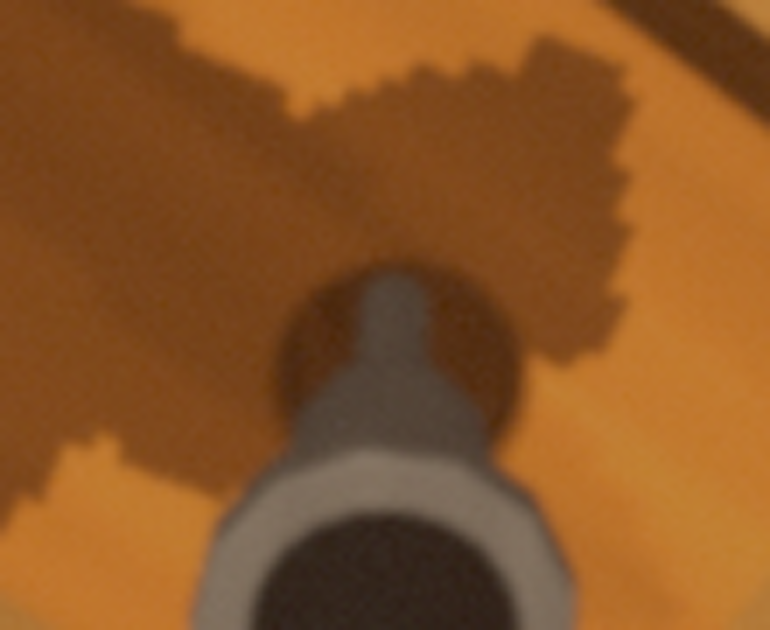

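Call:
{"method": "arm_command", "body": {
  "targets": [0.01, 0.005, 0.1, 0, 0, 0, -1, 0, 0, 0.15, 0, 0, 0, -1, 0, 0, 0.15, 0, 0, 0, -1, 0, 0, 0.1, 0, 0, 0, -1, 0, 0, 0, 0, 0, 0, -1]
}}

```text
time: 18.85
eef_pos: [0.5619, -0.2664, 0.1233]
tool_rot: [0.0, 0.831, -0.557, -0.001]
force: [-0.6, -0.4, -2.4]
grip_width: 0.019
```

```bash
python3 - <<'E'
from h import *
s=manip.get_state();f=manip.grab_frame('wrist')[:,:,::-1];cv2.imwrite('pics/w17.png',f)
print(s['time'],s['eef_pos'],s['tool_rot'],s['force'],s['wrist_torque'],s['grip_width'])
crop(f,260,220,370,310,7,'w17c.png')
E
```

```text
18.85 [ 0.56191302 -0.26638966  0.12326657] [ 1.87145371e-04  8.30676103e-01 -5.56754827e-01 -1.11314616e-03] [-0.583758   -0.36918953 -2.36657849] [ 0.03506402 -0.04194609 -0.04500161] 0.018962956858649266
```

View pics/w17c.png

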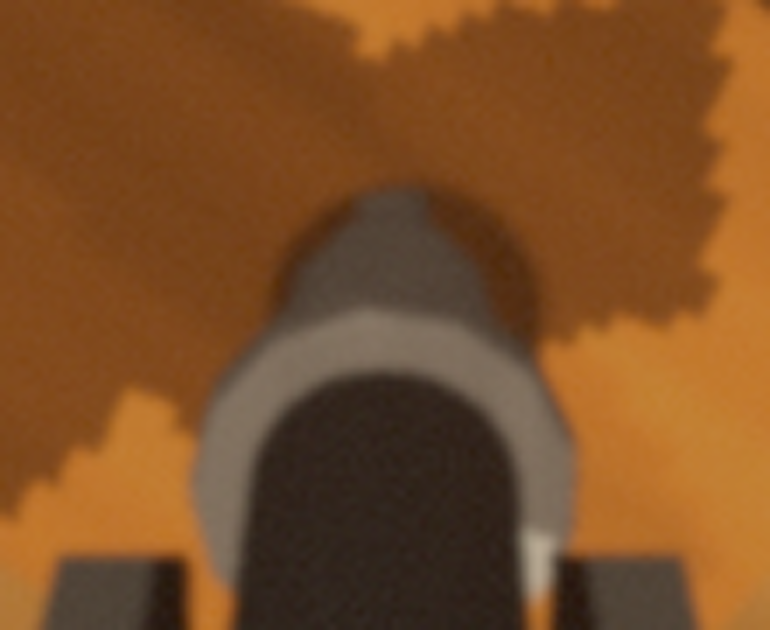

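Call:
{"method": "arm_command", "body": {
  "targets": [0.03, 0, 0, 0, 0, 0, -1, 0, 0, 0.12, 0, 0, 0, -1, 0, 0, 0.15, 0, 0, 0, -1, 0, 0, 0.15, 0, 0, 0, -1, 0, 0, 0.08, 0, 0, 0, -1, 0, 0, 0, 0, 0, 0, -1, 0, 0, 0, 0, 0, 0, -1]
}}

```text
time: 19.6
eef_pos: [0.5632, -0.2678, 0.1044]
tool_rot: [-0.0, 0.831, -0.557, -0.0]
force: [0.6, -0.4, -2.0]
grip_width: 0.0188
```

```bash
python3 - <<'E'
from h import *
s=manip.get_state();f=manip.grab_frame('wrist')[:,:,::-1];cv2.imwrite('pics/w18.png',f)
print(s['time'],s['eef_pos'],s['tool_rot'],s['force'],s['wrist_torque'],s['grip_width'])
E
```

```text
19.6 [ 0.56320131 -0.26779417  0.10439939] [-9.53995523e-06  8.30674150e-01 -5.56758869e-01 -1.36840900e-04] [ 0.55404833 -0.37212472 -2.02484597] [-0.01040226 -0.01228527  0.01387251] 0.01882708837215245
```

View pics/w18.png

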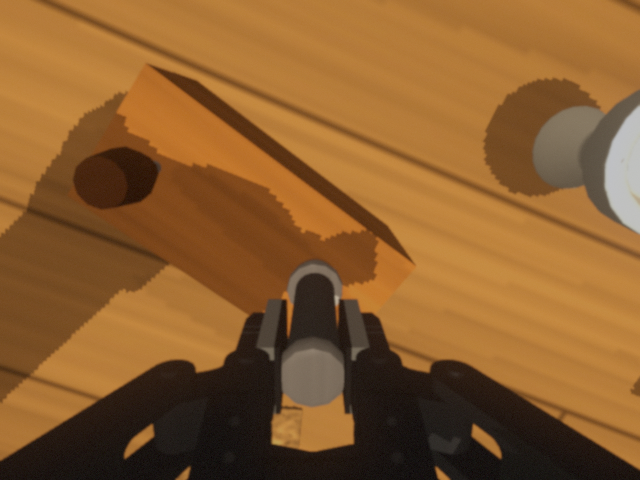

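Position now matches the original grasp pose. I'll lower it until the collar touches.

Call:
{"method": "arm_command", "body": {
  "targets": [0, 0, 0.05, 0, 0, 0, -1, 0, 0, 0.05, 0, 0, 0, -1, 0, 0, 0, 0, 0, 0, -1]
}}

```text
time: 19.95
eef_pos: [0.5629, -0.2678, 0.1002]
tool_rot: [0.0, 0.831, -0.557, -0.0]
force: [0.2, 0.4, -2.3]
grip_width: 0.0191
```

Call:
{"method": "arm_command", "body": {
  "targets": [0, 0, 0.03, 0, 0, 0, -1, 0, 0, 0, 0, 0, 0, -1, 0, 0, 0, 0, 0, 0, -1]
}}

```text
time: 20.25
eef_pos: [0.5632, -0.2678, 0.0993]
tool_rot: [-0.0, 0.831, -0.557, -0.0]
force: [-0.4, -0.6, -1.3]
grip_width: 0.0189
```

Call:
{"method": "arm_command", "body": {
  "targets": [0, 0, 0.02, 0, 0, 0, -1, 0, 0, 0, 0, 0, 0, -1, 0, 0, 0, 0, 0, 0, -1]
}}

```text
time: 20.55
eef_pos: [0.5632, -0.2679, 0.0986]
tool_rot: [0.0, 0.831, -0.557, -0.0]
force: [0.3, 0.4, -2.1]
grip_width: 0.0187
```

Call:
{"method": "arm_command", "body": {
  "targets": [0, 0, 0.01, 0, 0, 0, -1, 0, 0, 0, 0, 0, 0, -1, 0, 0, 0, 0, 0, 0, -1]
}}

```text
time: 20.85
eef_pos: [0.5634, -0.2679, 0.0985]
tool_rot: [-0.0, 0.831, -0.557, 0.0]
force: [0.1, 0.2, -0.7]
grip_width: 0.0185
```

Call:
{"method": "arm_command", "body": {
  "targets": [0, 0, 0.015, 0, 0, 0, -1, 0, 0, 0, 0, 0, 0, -1, 0, 0, 0, 0, 0, 0, -1]
}}

```text
time: 21.15
eef_pos: [0.5638, -0.2679, 0.0984]
tool_rot: [-0.0, 0.831, -0.557, 0.001]
force: [-0.2, 0.7, 4.1]
grip_width: 0.0192
```

Call:
{"method": "arm_command", "body": {
  "targets": [0, 0, -0.008, 0, 0, 0, -1, 0, 0, 0, 0, 0, 0, -0.5, 0, 0, 0, 0, 0, 0, -0.4, 0, 0, 0, 0, 0, 0, 0, 0, 0, 0, 0, 0, 0, 1, 0, 0, 0, 0, 0, 0, 1, 0, 0, 0, 0, 0, 0, 1, 0, 0, 0, 0, 0, 0, 1]
}}

```text
time: 21.95
eef_pos: [0.5632, -0.2678, 0.0978]
tool_rot: [0.0, 0.831, -0.557, -0.0]
force: [-0.1, 0.2, -0.4]
grip_width: 0.0856
```

```bash
python3 - <<'E'
from h import *
s=manip.get_state();f=manip.grab_frame('wrist')[:,:,::-1];cv2.imwrite('pics/w19.png',f)
print(s['time'],s['eef_pos'],s['tool_rot'],s['force'],s['wrist_torque'],s['grip_width'])
E
```

```text
21.95 [ 0.56320466 -0.2678066   0.09781157] [ 4.59387853e-06  8.30689519e-01 -5.56735951e-01 -6.80565020e-05] [-0.08467972  0.17606949 -0.41923562] [-0.01532681 -0.02576832 -0.05216625] 0.08559822142014399
```

View pics/w19.png

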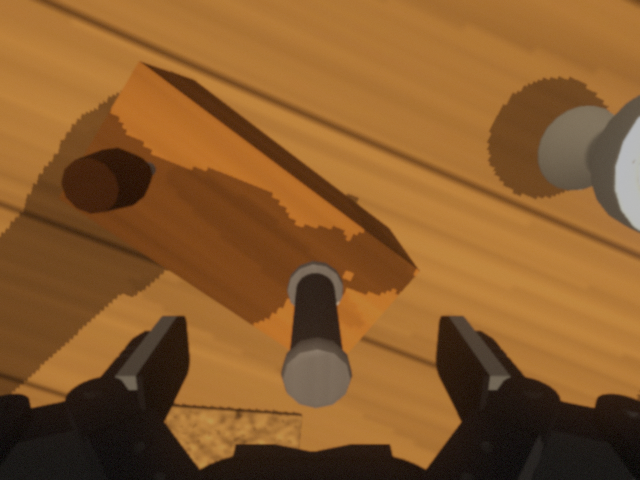

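The punch stands seated in the block and free of the fingers (cap at (316,372), collar at (315,287)). I'll retreat straight up.

Call:
{"method": "arm_command", "body": {
  "targets": [0, 0, -0.3, 0, 0, 0, 1, 0, 0, -0.6, 0, 0, 0, 1, 0, 0, -0.8, 0, 0, 0, 1, 0, 0, -0.8, 0, 0, 0, 1, 0, 0, -0.8, 0, 0, 0, 1, 0, 0, -0.7, 0, 0, 0, 1, 0, 0, 0, 0, 0, 0, 1, 0, 0, 0, 0, 0, 0, 1]
}}

```text
time: 22.8
eef_pos: [0.5638, -0.268, 0.2596]
tool_rot: [-0.0, 0.831, -0.557, 0.001]
force: [0.1, 0.4, -0.2]
grip_width: 0.0855
```

Call:
{"method": "arm_command", "body": {
  "targets": [0.5, 0.8, 0, 0, 0, 0, 1, 0.5, 0.8, 0, 0, 0, 0, 1, 0.5, 0.8, 0, 0, 0, 0, 1, 0.5, 0.8, 0, 0, 0, 0, 1, 0.5, 0.8, 0, 0, 0, 0, 1, 0.3, 0.4, 0, 0, 0, 0, 1, 0, 0, 0, 0, 0, 0, 1, 0, 0, 0, 0, 0, 0, 1]
}}

```text
time: 23.6
eef_pos: [0.4427, -0.4372, 0.2563]
tool_rot: [-0.001, 0.831, -0.557, -0.001]
force: [1.6, 0.3, 0.2]
grip_width: 0.0854
```

```bash
python3 - <<'E'
from h import *
s=manip.get_state();print(s['time'],s['eef_pos'],s['force'])
f=manip.grab_frame('top')[:,:,::-1];cv2.imwrite('pics/t20.png',f)
g=manip.grab_frame('scene')[:,:,::-1];cv2.imwrite('pics/s20.png',g)
crop(g,170,220,275,310,7,'s20c.png')
E
```

```text
23.6 [ 0.44267511 -0.43718655  0.25632034] [1.60890415 0.31738313 0.18812077]
```

View pics/t20.png

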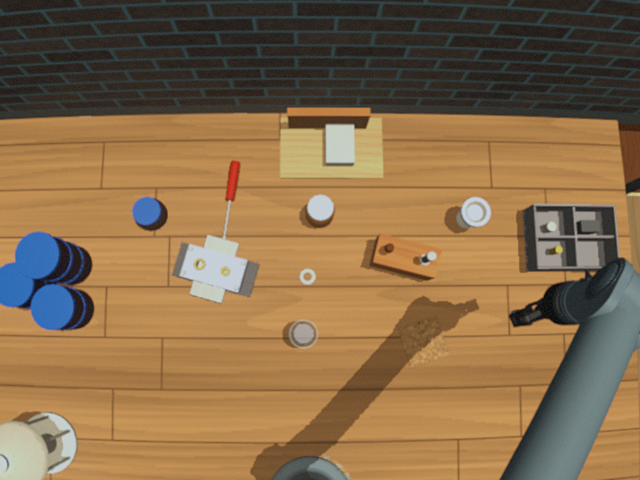

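View pics/s20.png

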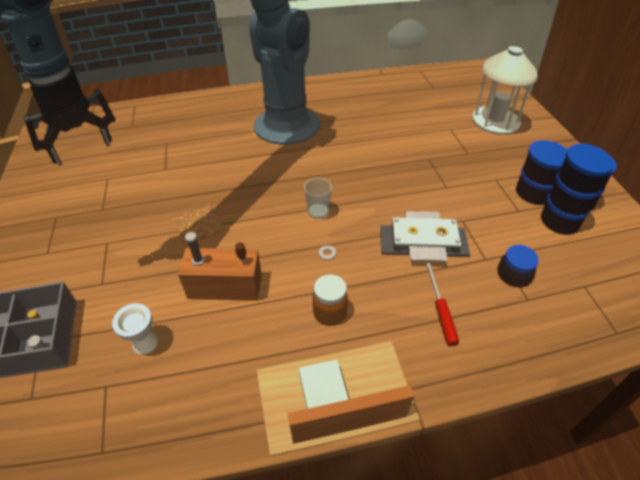

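View pics/s20c.png

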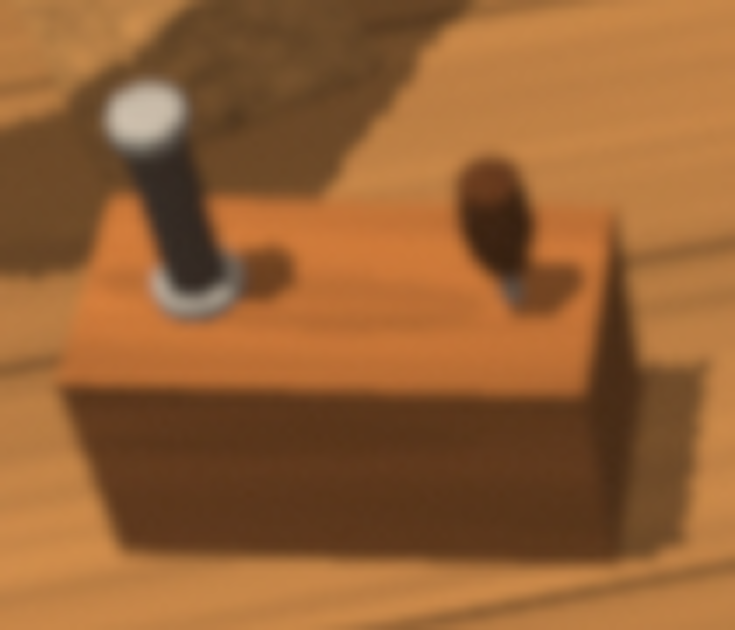

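The punch stands as it did at the start, within about 1 px, and everything else is where it was. I'll hand the job in.

```bash
python3 -c "
from station import manip
print(manip.finish_job())"
```

```text
the job is handed in; nothing more can be done
None
```

I punched the blank once through the narrower bush, put the punch back in its hole in the tool block, and handed the job in at about 24 s of the 58 s allowed.

- **Snap:** The point met the blank about 13 mm below the bush mouth. The spring let go after roughly 7 mm of travel, at about 13.5–14 N of push with the punch's weight counted. The force reading then fell from 11.4 N to 7.7 N and the tool dropped 1.3 mm. I saw no contact force anywhere else before that press.
- **Return:** The collar touched the block at the tool height where I had first gripped it (98.4 mm), with a reading of about 4 N before I released it. The last pictures show the punch upright on its collar within about 1 px of its starting place. The other things had not visibly moved, and the gripper was clear.
- **Disagreements:**
  - The tool drifted about 2 mm sideways while pressing. I corrected about 1 mm of that before the snap; the sideways force stayed under 1 N.
  - The wrist camera put the point 2–3 mm off the tool axis, and the cameras differed by 2–3 mm on the bush. I aligned point and bush in the same wrist picture for that reason.
- **Limit of the check:** I read forces only at the end of each short move, so a brief peak in between would not show.

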